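# Scoop the large bath balls out of the draining tray

### The job

With the slotted scoop, scoop the two large balls out of the tray, letting the small balls fall back through the slots into the tray, and tip the large ones into the round white dish. Then stand the scoop upright on the bench and let go of it. Handle the balls only with the scoop, let no small ball get into the dish, and do not disturb the bottle, valve or red stand.

Things in the scene. Friction and masses are not known exactly. Their poses are not given: they have to be found in the camera images.
- scoop: Slotted steel wire scoop standing loose on the bench, 0.25 kg. Origin: centre of its underside; x to its open front, z up. Basket x -58 to +58 mm: six rods 4 mm thick along x at y +-13.5, +-40.5, +-67.5 form its floor, with 23 mm slots between; no side walls, only side rods at y +-84, z 38 to 42 mm, from the back to x +40. A leaning white grip rises behind it.
- scoop_grip (a point): Middle of the scoop's white grip (22 x 22 mm in section, 64 mm long, two faces square to the scoop's y), at x -99, y 0, z 111 mm in the scoop's frame; axes as the scoop's. The handle leans back 30 degrees from vertical: the grip runs along (-0.5, 0, 0.866).
- scoop_lip (a point): Middle of the scoop's front lip, on the underside, at x +54 mm in the scoop's frame. The lip is a flat strip 139 mm wide, 2.5 mm thick, x 50 to 58 mm.
- scoop_back (a point): Top middle of the scoop's barred back wall, at x -58, z 40 mm in its frame; the handle's straight 50 mm rod and then the grip (114 mm in all) start here.
- tray: Shallow grey plastic tray, fixed to the bench. Origin: centre of its underside, on the bench; x along its length towards the end away from the robot, z up. Inside 296 x 156 mm; floor 8 mm, wall tops 36 mm above the bench, walls 4 mm thick. The far end slopes up at 45 degrees from x +120. At the start the balls lie in the far part (nothing below x +10); the near part is empty.
- dish: Round white plastic dish, loose, 0.45 kg. Origin: centre of its underside. 200 mm across the rim, 176 mm at the foot, 50 mm high, wall 4 mm, floor 5 mm. It stands beside the tray, on the other side from the scoop: left or right varies.
- large1_center (a point): Large white hollow bath ball, 50 mm across, 15 g: its centre, 25 mm above whatever it lies on. It rolls freely.
- large2_center (a point): The other large ball, the same.
- large1: The first large ball (its axes turn as it rolls).
- large2: The second large ball.
- small1_center (a point): Small white bath ball, 20 mm across, 10 g: its centre. It rolls freely and drops through the scoop's slots.
- small2_center (a point): Small white bath ball, 20 mm across, 10 g: its centre. It rolls freely and drops through the scoop's slots.
- small3_center (a point): Small white bath ball, 20 mm across, 10 g: its centre. It rolls freely and drops through the scoop's slots.
- small1: That small ball (its axes turn as it rolls).
- small2: That small ball (its axes turn as it rolls).
- small3: That small ball (its axes turn as it rolls).
- bottle: Bystander: amber bottle, 68 mm across, 150 mm tall, origin at its underside.
- valve: Bystander: white plastic pipe valve, 110 mm long, 60 mm tall, origin at its underside.
- wedge: Bystander: red plastic stand, 60 x 50 mm, 65 mm tall, origin at its underside.
Mind the look-alikes: they are no part of the job. What is shaped like the large1 but blue is not meant. Of the things shaped like the scoop, the steel one is meant.

How it is judged (in metres and radians):
On the way:
1. a large ball is lifted clear of the tray on the scoop ((((x of large1_center in the frame of scoop between -0.065 and 0.062 m and y of large1_center in the frame of scoop between -0.085 and 0.085 m and z of large1_center in the frame of scoop between 0.015 and 0.06 m) and height (world z) of large1_center above 0.075 m) or ((x of large2_center in the frame of scoop between -0.065 and 0.062 m and y of large2_center in the frame of scoop between -0.085 and 0.085 m and z of large2_center in the frame of scoop between 0.015 and 0.06 m) and height (world z) of large2_center above 0.075 m))), for 0.2 s.
At the end, for the whole second after the job is handed in: Both large balls lie still in the dish (centres within 90 mm of its axis and below its rim), all three small balls are in the tray, the dish stands upright on the bench, and the scoop stands at rest on the bench itself, upright within 0.1 rad, its underside within 5 mm of the bench (horizontal distance between each of large1_center, large2_center and dish below 0.09 m and z of large1_center in the frame of dish between 0 and 0.05 m and linear speed of each of large1, large2 below 0.05 m/s and z of large2_center in the frame of dish between 0 and 0.05 m and x of small1_center in the frame of tray between -0.148 and 0.148 m and y of small1_center in the frame of tray between -0.078 and 0.078 m and z of small1_center in the frame of tray between 0 and 0.04 m and x of small2_center in the frame of tray between -0.148 and 0.148 m and y of small2_center in the frame of tray between -0.078 and 0.078 m and z of small2_center in the frame of tray between 0 and 0.04 m and x of small3_center in the frame of tray between -0.148 and 0.148 m and y of small3_center in the frame of tray between -0.078 and 0.078 m and z of small3_center in the frame of tray between 0 and 0.04 m and height (world z) of scoop below 0.005 m and angle between each of scoop, dish's own z axis and vertical below 0.1 rad and linear speed of scoop below 0.02 m/s and height (world z) of dish below 0.006 m); the robot touches nothing.
It fails at once if the fingers or arm touch a ball (contact force between any of the fingers, the arm and large1 above 0.5 N or contact force between any of the fingers, the arm and large2 above 0.5 N or contact force between any of the fingers, the arm and small1 above 0.5 N or contact force between any of the fingers, the arm and small2 above 0.5 N or contact force between any of the fingers, the arm and small3 above 0.5 N).
It fails at once if a bystander (bottle, valve, red stand) is shifted by more than 30 mm or tipped over (distance of any of bottle, valve, wedge from where it was at the start of the episode above 0.03 m or angle between any of bottle, valve, wedge's own z axis and vertical above 0.4 rad).
It fails at once if a small ball gets into the dish ((horizontal distance between small1_center and dish below 0.09 m and z of small1_center in the frame of dish between 0 and 0.045 m) or (horizontal distance between small2_center and dish below 0.09 m and z of small2_center in the frame of dish between 0 and 0.045 m) or (horizontal distance between small3_center and dish below 0.09 m and z of small3_center in the frame of dish between 0 and 0.045 m)).
It also fails if it takes over 67 s, if anything falls off the work surface, if the arm or the gripper's body presses on something with over 40 N, if the wrist force passes 120 N, or if a joint passes its speed limit or range.

### The arm

A 7-joint arm with a two-finger parallel gripper is mounted at the origin on the work surface. World frame = base frame: x ahead of the robot, y to its left, z up, the work surface at z = 0. Lengths are in mm, angles in rad, forces in N, time in s.
With the tool pointing down it reaches from about 400 to 875 mm from the base axis. Payload 4.4 kg.
Tool frame: the origin (TCP) lies between the finger pads; the fingertips stand 22 mm ahead of it and the grasp point (between the pads) lies 3 mm ahead of it; z points along the fingers, y is the line along which they close (so a half turn about z gives the same grasp; the last joint's range is limited). The gripper opens to 85 mm and grips with 20 to 120 N. Pads are 22 mm wide; open, the fingers measure 114 mm over their backs; the gripper's body (76 mm by 85 mm) begins 54 mm behind the grasp point. The pads swing forward as they close: fully open they stand 13 mm farther back than shut.
Start: joints at [1.244, 0.628, 0.038, 1.517, -0.027, 0.996, -0.02], TCP at [167.631, -628.026, 253.313] pointing down, gripper open.
Joint ranges: [-3.06, 3.06], [-0.37, 2.12], [-1.25, 1.32], [0.18, 2.47], [-1.1, 4.24], [0.23, 1.98], [-2.94, 2.94]. Speed limits (rad/s): [2.57, 2.57, 3.14, 3.14, 3.14, 3.14, 3.14].

### API

Orientations are given as [roll, pitch, yaw] about the fixed x, y, z axes, in that order (R = Rz(yaw) Ry(pitch) Rx(roll)).
In Python, from cell import ctrl gives the robot as it stands.
- The arm moves only by the tool step_arm, never from a script. Its argument "plan" is a list of rows, each an object of numbers: "dx", "dy", "dz": the shift along the tool's x, y, z scaled (see below); "ax", "ay", "az": the turn, a rotation vector about the tool's x, y, z scaled (see below); "gripper": the opening, from 0 (shut) to 1 (fully open). A call has 1 to 20 rows; each row shifts and turns the commanded pose from where the row before left it, along the tool's axes as they then stand; what a row does not reach is not made up. The controller multiplies each number of a shift by 0.3 m and each number of a turn by 90 degrees. A row lasts 1/8 s, in which the tool goes at most 62.5 mm and 10.7 degrees, less where a joint would pass 70% of its speed; a pose out of reach is approached as far as the arm can. A call with a number of a shift or a turn outside -1 to 1 is refused whole. A call with a gripper value outside its range is refused whole. The fingers move at their own pace and stop on an object; the grip force is fixed at half the most. Time passes only in rows, so rows that do not move let the fingers close. It gives the time, the measured TCP pose, the force, the opening and the grip force at its end, in the units of the state.
- ctrl.read_state(): the state, without advancing time (a new reading comes with each control period).
- ctrl.get_image(name): name is "scene" or "top" or "wrist"; returns a dict with "color" (400x640x3 uint8, red, green, blue), "range_z" (400x640 float32, mm along the optical axis (not along the pixel's ray), 0 where there is no reading), "fx", "fy", "cx", "cy" (pixels), "k1" (the pictures are not rectified: a ray, as slopes to the right and down, at radius r is drawn at 1 + k1 r^2 times it, then the intrinsics apply), "T" (4x4, takes a point from camera to world coordinates); the wrist camera has in their place "T_tool_cam" (4x4, takes a point from camera to tool coordinates, whose origin is the TCP and whose axes are the flange's). Camera axes: x right, y down, z forward; pixel columns grow to the right and rows downward; lengths in mm; the calibration is good to about 2 mm. A picture is of the moment at which its call begins: read the wrist's pose just before it.
- ctrl.finish_job(): hands the job in; it is judged then, once.
The state is a dict: "clock": time; "qpos": joint angles; "qd": joint speeds; "tau": joint torques, N m; "eef_pos": TCP position; "tool_rot": TCP orientation; "force": force on the tool from outside, world axes, zero at the start; "torque": the same for the moment, N m; "width": finger opening in mm; "gripper_force": force on a finger pad.
Only numpy, scipy, OpenCV 4.12 (cv2) and the standard library are available. Lean on these libraries where they do the work, as an engineer would, in place of code of your own. Each camera call takes 0.05 s, during which the arm holds its last target. There are 200 camera calls.

## Working session

There is one attempt and no reset: what is moved stays moved. The work goes in short steps, Python scripts to look and compute and a tool call to move; the robot and the scene stay as the last step left them, time stands still between calls to the robot, and variables do not carry over. Pictures are saved under pics/ and viewed, at most 10 in all, crops included, and the job is handed in when it is done.

Besides the shell and the picture viewer there is one more tool, called in YAML: its name, and indented under it one key for each argument. step_arm: Moves the arm, as the interface text tells. Shifts and turns lie within -1 to 1; 1 stands for 0.3 m of shift or 90 degrees of turn. Its arguments: {"type":"object","properties":{"plan":{"type":"array"}},"required":["plan"]}

```bash
ls; mkdir -p pics
python3 - <<'E'
from cell import ctrl
import cv2,numpy as np,pickle
s=ctrl.read_state();print({k:np.round(v,3).tolist() for k,v in s.items()})
d={n:ctrl.get_image(n) for n in("top","scene")}
pickle.dump(d,open("im0.pkl","wb"))
for n in d:
    cv2.imwrite(f"pics/{n}0.png",d[n]["color"][:,:,::-1]);print(n,d[n]["T"].round(3).tolist(),d[n]["fx"],d[n]["k1"])
E
```

```text
pics
{'clock': 0.0, 'qpos': [1.244, 0.629, 0.038, 1.518, -0.027, 0.996, -0.02], 'qd': [-0.001, 0.001, -0.001, 0.001, -0.001, -0.0, -0.0], 'tau': [0.001, -56.34, 1.226, -19.344, 0.011, 0.011, 0.0], 'eef_pos': [167.439, -627.446, 252.397], 'tool_rot': [-3.14, 0.0, 0.261], 'force': [0.57, -0.115, -0.416], 'torque': [0.002, -0.005, 0.012], 'gripper_force': 0.0, 'width': 85.304}
top [[0.027, -0.982, 0.187, 269.352], [-1.0, -0.025, 0.015, 20.093], [-0.01, -0.187, -0.982, 1595.249], [0.0, 0.0, 0.0, 1.0]] 495.96855031456107 -0.11053842838624144
scene [[0.249, 0.768, -0.59, 1158.025], [0.969, -0.201, 0.147, -104.333], [-0.006, -0.608, -0.794, 923.672], [0.0, 0.0, 0.0, 1.0]] 384.5190386094825 -0.05957956811170486
```

View pics/top0.png

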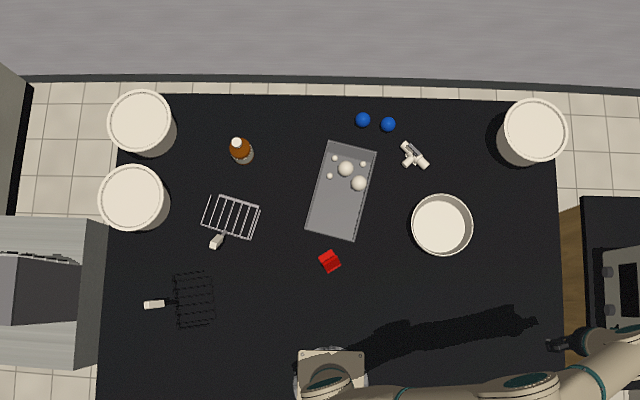

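View pics/scene0.png

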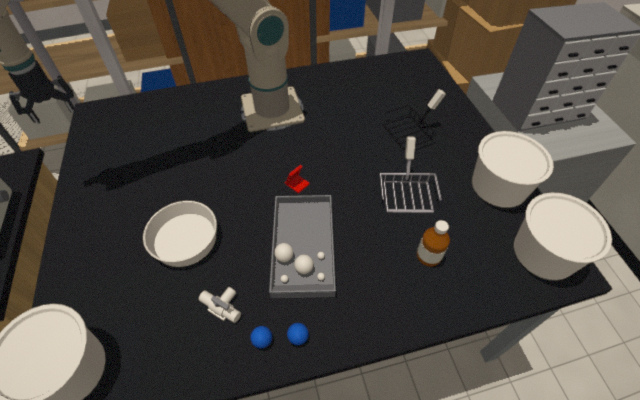

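The top view shows two scoops: a steel one at (232,217) and a black one at (190,300). The steel one matches the task; it also shows at (410,190) in the scene view. The two white large balls are at (346,169) and (359,183), and the blue pair at (363,119) and (388,124) are decoys. The dish is at (441,225). I'll enlarge the scoop and tray area.

```bash
cat > h.py <<'E'
import numpy as np,cv2
def ray(d,u,v,T=None):
    x,y=(u-d["cx"])/d["fx"],(v-d["cy"])/d["fy"]; a,b=x,y
    for _ in range(20):
        f=1+d["k1"]*(a*a+b*b); a,b=x/f,y/f
    T=d["T"] if T is None else T
    return T[:3,3],T[:3,:3]@np.array([a,b,1.])
def at(d,u,v,z,T=None):
    o,r=ray(d,u,v,T); return o+r*(z-o[2])/r[2]
def dep(d,u,v,T=None):
    o,r=ray(d,u,v,T); return o+r*d["range_z"][int(v),int(u)]
def tri(*rays):
    A=0;b=0
    for o,r in rays:
        r=r/np.linalg.norm(r);P=np.eye(3)-np.outer(r,r);A=A+P;b=b+P@o
    p=np.linalg.solve(A,b)
    return p,[np.linalg.norm(np.cross(p-o,r/np.linalg.norm(r))) for o,r in rays]
def proj(d,p,T=None):
    T=d["T"] if T is None else T
    q=np.linalg.inv(T)@np.append(p,1); a,b=q[:2]/q[2]; f=1+d["k1"]*(a*a+b*b)
    return np.array([a*f*d["fx"]+d["cx"],b*f*d["fy"]+d["cy"]])
E
python3 - <<'E'
import pickle,cv2,numpy as np
d=pickle.load(open("im0.pkl","rb"))
t=d["top"]["color"][130:255,190:390,::-1]; s=d["scene"]["color"][120:310,260:460,::-1]
cv2.imwrite("pics/ct.png",cv2.resize(t,None,fx=4,fy=4,interpolation=cv2.INTER_CUBIC))
cv2.imwrite("pics/cs.png",cv2.resize(s,None,fx=3,fy=3,interpolation=cv2.INTER_CUBIC))
E
```

```text
(no output)
```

View pics/ct.png

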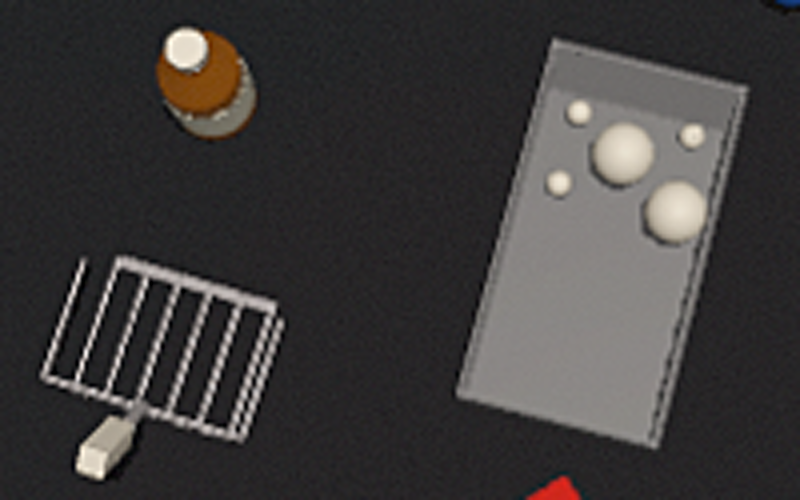

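View pics/cs.png

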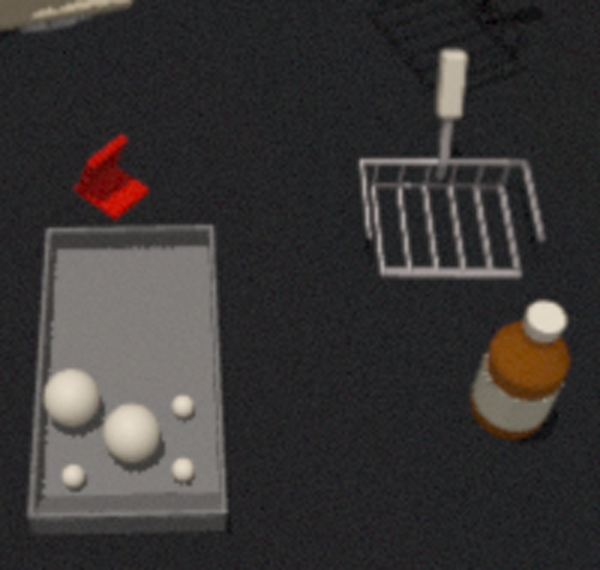

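The crops confirm the steel scoop, with its lip at crop (118,262)–(277,303) and its grip at (105,445). The tray rim corners are at (553,40), (748,88), (655,447) and (458,395). Next I'll triangulate.

```bash
cat > m.py <<'E'
import pickle
from h import *
d=pickle.load(open("im0.pkl","rb"));t,s=d["top"],d["scene"]
P={ # top crop, scene crop
"lipL":((118,262),(521,273)),"lipR":((277,303),(380,272)),
"backL":((43,378),(527,162)),"backR":((243,438),(361,160)),
"grip":((106,447),(452,84)),
"tFL":((553,40),(226,517)),"tFR":((748,88),(29,517)),"tNR":((655,447),(45,229)),"tNL":((458,395),(213,228)),
"big1":((623,153),(132,433)),"big2":((676,212),(72,398)),
"s1":((579,112),(182,469)),"s2":((558,183),(182,406)),"s3":((692,135),(74,476))}
for k,(a,b) in P.items():
    ra=ray(t,a[0]/4+190-.375,a[1]/4+130-.375); rb=ray(s,b[0]/3+260-.33,b[1]/3+120-.33)
    p,e=tri(ra,rb);print(k,p.round(1),np.round(e,1)[:1], dep(t,a[0]/4+190-.375,a[1]/4+130-.375).round(1))
# dish by depth
for n,du,dv in(("c",0,0),):
    print("dishfloor",dep(t,441,225))
for u,v in((441,195),(411,225),(472,225),(441,255)): print(dep(t,u,v).round(1), at(t,u,v,50).round(1))
for n,u,v in(("bottle",212/4+190,110/4+130),("valve",414,155),("wedge",330,261)): print(n,dep(t,u,v).round(1))
E
python3 m.py
```

```text
lipL [ 5.891e+02  3.838e+02 -5.000e-01] [2.6] [ 269.4   20.1 1595.2]
lipR [556.3 247.6   5.3] [1.] [557.1 247.5  -1.1]
backL [485.  429.   39.1] [2.1] [489.1 436.2   3.9]
backR [441.  264.5  40.9] [1.4] [441.2 264.1  35. ]
grip [423.8 358.3 109.5] [1.9] [420.7 351.2 132.8]
tFL [777.5  27.   30.4] [0.5] [789.   26.6  -5.7]
tFR [ 738.8 -132.3   35.4] [1.6] [ 750.5 -137.8   -3.8]
tNR [442.7 -62.5  34.3] [0.4] [443.5 -62.5  27.6]
tNL [480.9  96.4  31.4] [1.6] [479.9  94.6  36.6]
big1 [682.3 -31.6  32. ] [1.2] [676.6 -32.   53.1]
big2 [634.4 -75.3  31. ] [1.2] [627.1 -74.6  61.4]
s1 [719.9   4.1  18.1] [0.5] [716.7   3.7  28.8]
s2 [659.4  19.9  17.4] [0.4] [658.2  19.5  22.1]
s3 [702.7 -88.3  17.8] [1.4] [700.1 -89.1  26.9]
dishfloor [ 506.58618594 -348.9053314     1.293329  ]
[ 596.7 -340.    47. ] [ 596.1 -339.3   50. ]
[ 497.3 -242.5   48.5] [ 497.1 -242.3   50. ]
[ 502.2 -438.3   45.7] [ 501.6 -437.1   50. ]
[ 404.5 -336.1   50.9] [ 404.6 -336.3   50. ]
bottle [693.2 293.   89.6]
valve [ 728.6 -255.3   42.3]
wedge [377.3  10.3  59.9]
```

```bash
cat > g.py <<'E'
import sys,numpy as np
from scipy.linalg import expm,logm
from scipy.spatial.transform import Rotation as R
from cell import ctrl
def cur():
    s=ctrl.read_state();T=np.eye(4);T[:3,:3]=R.from_euler("xyz",s["tool_rot"]).as_matrix();T[:3,3]=s["eef_pos"];return T,s
def G(al=30):  # tool in scoop frame
    a=np.radians(al);z=np.array([np.sin(a),0,-np.cos(a)]);y=np.array([0,1.,0])
    T=np.eye(4);T[:3,:3]=np.c_[np.cross(y,z),y,z];T[:3,3]=np.array([-99,0,111])-3*z;return T
def scoop(o,yaw,pitch=0):
    T=np.eye(4);T[:3,:3]=R.from_euler("zy",[yaw,pitch],degrees=True).as_matrix();T[:3,3]=o;return T
def plan(T1,v=50,w=8,T0=None):
    if T0 is None: T0=cur()[0]
    D=np.linalg.inv(T0)@T1; n=int(np.ceil(max(np.linalg.norm(D[:3,3])/v,np.degrees(R.from_matrix(D[:3,:3]).magnitude())/w,1)))
    E=expm(np.real(logm(D))/n); d=E[:3,3]/300; a=R.from_matrix(E[:3,:3]).as_rotvec()/(np.pi/2)
    print("rows",n,"d",d.round(3),"a",a.round(3)); return T1
def where():  # scoop pose implied by tool
    T,s=cur();S=T@np.linalg.inv(G()); e=R.from_matrix(S[:3,:3]).as_euler("ZYX",degrees=True)
    print("scoop",S[:3,3].round(1),"yaw,pitch,roll",e.round(1),"tcp",s["eef_pos"].round(1) if hasattr(s["eef_pos"],"round") else s["eef_pos"],"t",s["clock"],"F",np.round(s["force"],1),"w",s["width"]);return S
E
python3 - <<'E'
from g import *
T,s=cur()
A=T.copy();A[:3,:3]=R.from_euler("xyz",[180,0,75],degrees=True).as_matrix()@np.eye(3)
# tool y at yaw 75deg: vertical tool with al=0, scoop yaw -15
A=scoop([0,0,0],-15)@G(0);A[:3,3]=[470,-150,350]
T1=plan(A,T0=T)
Q=scoop([518,331,0],-15)@G(30);P=Q.copy();P[:3,3]-=90*Q[:3,2];print(P[:3,3],Q[:3,3])
plan(P,T0=T1);
E
```

```text
rows 19 d [ 0.118  0.064 -0.017] a [-0.    -0.    -0.088]
[377.45779227 368.65817106 191.54036255] [420.92445446 357.01131403 113.59807621]
rows 12 d [0.072 0.133 0.028] a [ 0.    -0.028 -0.   ]
```

step_arm:
  plan:
    - {"dx": 0.118, "dy": 0.064, "dz": -0.017, "az": -0.088, "gripper": 1}
    - {"dx": 0.118, "dy": 0.064, "dz": -0.017, "az": -0.088, "gripper": 1}
    - {"dx": 0.118, "dy": 0.064, "dz": -0.017, "az": -0.088, "gripper": 1}
    - {"dx": 0.118, "dy": 0.064, "dz": -0.017, "az": -0.088, "gripper": 1}
    - {"dx": 0.118, "dy": 0.064, "dz": -0.017, "az": -0.088, "gripper": 1}
    - {"dx": 0.118, "dy": 0.064, "dz": -0.017, "az": -0.088, "gripper": 1}
    - {"dx": 0.118, "dy": 0.064, "dz": -0.017, "az": -0.088, "gripper": 1}
    - {"dx": 0.118, "dy": 0.064, "dz": -0.017, "az": -0.088, "gripper": 1}
    - {"dx": 0.118, "dy": 0.064, "dz": -0.017, "az": -0.088, "gripper": 1}
    - {"dx": 0.118, "dy": 0.064, "dz": -0.017, "az": -0.088, "gripper": 1}
    - {"dx": 0.118, "dy": 0.064, "dz": -0.017, "az": -0.088, "gripper": 1}
    - {"dx": 0.118, "dy": 0.064, "dz": -0.017, "az": -0.088, "gripper": 1}
    - {"dx": 0.118, "dy": 0.064, "dz": -0.017, "az": -0.088, "gripper": 1}
    - {"dx": 0.118, "dy": 0.064, "dz": -0.017, "az": -0.088, "gripper": 1}
    - {"dx": 0.118, "dy": 0.064, "dz": -0.017, "az": -0.088, "gripper": 1}
    - {"dx": 0.118, "dy": 0.064, "dz": -0.017, "az": -0.088, "gripper": 1}
    - {"dx": 0.118, "dy": 0.064, "dz": -0.017, "az": -0.088, "gripper": 1}
    - {"dx": 0.118, "dy": 0.064, "dz": -0.017, "az": -0.088, "gripper": 1}
    - {"dx": 0.118, "dy": 0.064, "dz": -0.017, "az": -0.088, "gripper": 1}

```text
invalid input
```

step_arm:
  plan:
    - {"dx": 0.072, "dy": 0.133, "dz": 0.028, "ay": -0.028, "gripper": 1}
    - {"dx": 0.072, "dy": 0.133, "dz": 0.028, "ay": -0.028, "gripper": 1}
    - {"dx": 0.072, "dy": 0.133, "dz": 0.028, "ay": -0.028, "gripper": 1}
    - {"dx": 0.072, "dy": 0.133, "dz": 0.028, "ay": -0.028, "gripper": 1}
    - {"dx": 0.072, "dy": 0.133, "dz": 0.028, "ay": -0.028, "gripper": 1}
    - {"dx": 0.072, "dy": 0.133, "dz": 0.028, "ay": -0.028, "gripper": 1}
    - {"dx": 0.072, "dy": 0.133, "dz": 0.028, "ay": -0.028, "gripper": 1}
    - {"dx": 0.072, "dy": 0.133, "dz": 0.028, "ay": -0.028, "gripper": 1}
    - {"dx": 0.072, "dy": 0.133, "dz": 0.028, "ay": -0.028, "gripper": 1}
    - {"dx": 0.072, "dy": 0.133, "dz": 0.028, "ay": -0.028, "gripper": 1}
    - {"dx": 0.072, "dy": 0.133, "dz": 0.028, "ay": -0.028, "gripper": 1}
    - {"dx": 0.072, "dy": 0.133, "dz": 0.028, "ay": -0.028, "gripper": 1}

```text
invalid input
```

Run:
```python
from g import *
import cv2
where(); print(np.round(ctrl.read_state()["qpos"],2),np.round(ctrl.read_state()["tool_rot"],3))
d=ctrl.get_image("wrist");cv2.imwrite("pics/w1.png",d["color"][:,:,::-1]);print(d["T_tool_cam"].round(2).tolist())
import pickle;pickle.dump((d,cur()[0]),open("w1.pkl","wb"))
Q=scoop([518,331,0],-15)@G(30);plan(Q,v=30)
```

```text
scoop [ 138.2 -635.1  103.9] yaw,pitch,roll [-1.651e+02  3.000e+01 -1.000e-01] tcp [ 167.5 -627.5  252.5] t 0.1 F [-0.4  0.9  0.2] w 85.06154363517592
[ 1.24  0.63  0.04  1.52 -0.03  1.   -0.02] [-3.14   0.     0.261]
[[-0.0, -0.96, -0.26, 66.36], [1.0, -0.0, 0.0, 0.21], [-0.0, -0.26, 0.96, -121.73], [0.0, 0.0, 0.0, 1.0]]
rows 35 d [ 0.129  0.023 -0.016] a [-0.012 -0.003 -0.046]
```

View pics/w1.png

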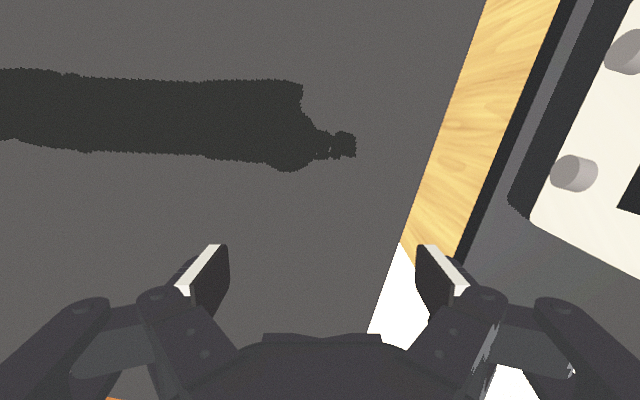

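Both moves were refused, so the arm hasn't moved and the wrist picture only shows bench at the start pose. Each row probably needs all seven keys.

step_arm:
  plan:
    - {"dx": 0.118, "dy": 0.064, "dz": -0.017, "ax": 0, "ay": 0, "az": -0.088, "gripper": 1}
    - {"dx": 0.118, "dy": 0.064, "dz": -0.017, "ax": 0, "ay": 0, "az": -0.088, "gripper": 1}
    - {"dx": 0.118, "dy": 0.064, "dz": -0.017, "ax": 0, "ay": 0, "az": -0.088, "gripper": 1}
    - {"dx": 0.118, "dy": 0.064, "dz": -0.017, "ax": 0, "ay": 0, "az": -0.088, "gripper": 1}
    - {"dx": 0.118, "dy": 0.064, "dz": -0.017, "ax": 0, "ay": 0, "az": -0.088, "gripper": 1}
    - {"dx": 0.118, "dy": 0.064, "dz": -0.017, "ax": 0, "ay": 0, "az": -0.088, "gripper": 1}
    - {"dx": 0.118, "dy": 0.064, "dz": -0.017, "ax": 0, "ay": 0, "az": -0.088, "gripper": 1}
    - {"dx": 0.118, "dy": 0.064, "dz": -0.017, "ax": 0, "ay": 0, "az": -0.088, "gripper": 1}
    - {"dx": 0.118, "dy": 0.064, "dz": -0.017, "ax": 0, "ay": 0, "az": -0.088, "gripper": 1}
    - {"dx": 0.118, "dy": 0.064, "dz": -0.017, "ax": 0, "ay": 0, "az": -0.088, "gripper": 1}
    - {"dx": 0.118, "dy": 0.064, "dz": -0.017, "ax": 0, "ay": 0, "az": -0.088, "gripper": 1}
    - {"dx": 0.118, "dy": 0.064, "dz": -0.017, "ax": 0, "ay": 0, "az": -0.088, "gripper": 1}
    - {"dx": 0.118, "dy": 0.064, "dz": -0.017, "ax": 0, "ay": 0, "az": -0.088, "gripper": 1}
    - {"dx": 0.118, "dy": 0.064, "dz": -0.017, "ax": 0, "ay": 0, "az": -0.088, "gripper": 1}
    - {"dx": 0.118, "dy": 0.064, "dz": -0.017, "ax": 0, "ay": 0, "az": -0.088, "gripper": 1}
    - {"dx": 0.118, "dy": 0.064, "dz": -0.017, "ax": 0, "ay": 0, "az": -0.088, "gripper": 1}
    - {"dx": 0.118, "dy": 0.064, "dz": -0.017, "ax": 0, "ay": 0, "az": -0.088, "gripper": 1}
    - {"dx": 0.118, "dy": 0.064, "dz": -0.017, "ax": 0, "ay": 0, "az": -0.088, "gripper": 1}
    - {"dx": 0.118, "dy": 0.064, "dz": -0.017, "ax": 0, "ay": 0, "az": -0.088, "gripper": 1}

```text
clock: 2.52
eef_pos: [467.8, -149.8, 350.2]
tool_rot: [3.141, -0.0, 2.892]
force: [-0.5, 0.3, -0.8]
width: 85.5
gripper_force: 0.0
```

step_arm:
  plan:
    - {"dx": 0.072, "dy": 0.133, "dz": 0.028, "ax": 0, "ay": -0.028, "az": 0, "gripper": 1}
    - {"dx": 0.072, "dy": 0.133, "dz": 0.028, "ax": 0, "ay": -0.028, "az": 0, "gripper": 1}
    - {"dx": 0.072, "dy": 0.133, "dz": 0.028, "ax": 0, "ay": -0.028, "az": 0, "gripper": 1}
    - {"dx": 0.072, "dy": 0.133, "dz": 0.028, "ax": 0, "ay": -0.028, "az": 0, "gripper": 1}
    - {"dx": 0.072, "dy": 0.133, "dz": 0.028, "ax": 0, "ay": -0.028, "az": 0, "gripper": 1}
    - {"dx": 0.072, "dy": 0.133, "dz": 0.028, "ax": 0, "ay": -0.028, "az": 0, "gripper": 1}
    - {"dx": 0.072, "dy": 0.133, "dz": 0.028, "ax": 0, "ay": -0.028, "az": 0, "gripper": 1}
    - {"dx": 0.072, "dy": 0.133, "dz": 0.028, "ax": 0, "ay": -0.028, "az": 0, "gripper": 1}
    - {"dx": 0.072, "dy": 0.133, "dz": 0.028, "ax": 0, "ay": -0.028, "az": 0, "gripper": 1}
    - {"dx": 0.072, "dy": 0.133, "dz": 0.028, "ax": 0, "ay": -0.028, "az": 0, "gripper": 1}
    - {"dx": 0.072, "dy": 0.133, "dz": 0.028, "ax": 0, "ay": -0.028, "az": 0, "gripper": 1}
    - {"dx": 0.072, "dy": 0.133, "dz": 0.028, "ax": 0, "ay": -0.028, "az": 0, "gripper": 1}

```text
clock: 4.03
eef_pos: [371.3, 369.6, 191.7]
tool_rot: [-3.141, 0.529, 2.887]
force: [1.5, 0.0, 0.2]
width: 85.4
gripper_force: 0.0
```

Run:
```python
from g import *
import cv2
where(); print(np.round(ctrl.read_state()["qpos"],2),np.round(ctrl.read_state()["tool_rot"],3))
T=cur()[0]
d=ctrl.get_image("wrist");cv2.imwrite("pics/w2.png",d["color"][:,:,::-1])
import pickle;pickle.dump((d,T),open("w2.pkl","wb"))
Q=scoop([518,331,0],-15)@G(30);plan(Q,v=20)
from h import proj
for p in ([423,358,111],[423-16*.966,358+16*.26,139]): print(proj(d,np.array(p),T@d["T_tool_cam"]))
```

```text
scoop [469.1 344.1  78.6] yaw,pitch,roll [-14.6  -0.3  -0. ] tcp [371.3 369.6 191.7] t 4.025 F [1.5 0.  0.2] w 85.39302869431991
[-0.76  0.6  -0.57  2.12  1.19  0.92 -0.9 ] [-3.141  0.529  2.887]
rows 5 d [-0.008 -0.004  0.062] a [ 0.002 -0.     0.002]
[324.35248336 212.10593354]
[324.95825233 228.08150302]
```

View pics/w2.png

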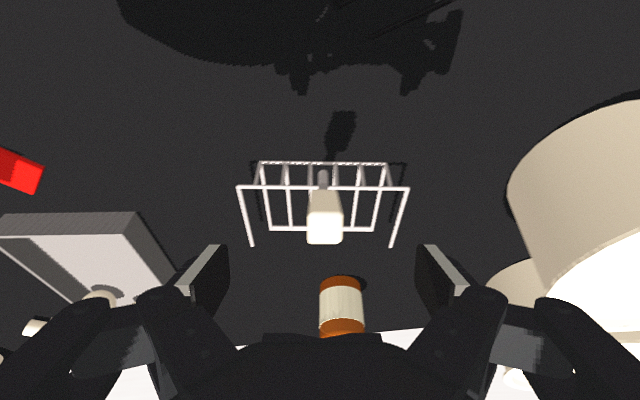

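In the wrist view the grip's top face is at (325,228), exactly where predicted, and the back rod is level in the image, so the yaw is right. I'll advance and close.

step_arm:
  plan:
    - {"dx": -0.008, "dy": -0.004, "dz": 0.062, "ax": 0, "ay": 0, "az": 0, "gripper": 1}
    - {"dx": -0.008, "dy": -0.004, "dz": 0.062, "ax": 0, "ay": 0, "az": 0, "gripper": 1}
    - {"dx": -0.008, "dy": -0.004, "dz": 0.062, "ax": 0, "ay": 0, "az": 0, "gripper": 1}
    - {"dx": -0.008, "dy": -0.004, "dz": 0.062, "ax": 0, "ay": 0, "az": 0, "gripper": 1}
    - {"dx": -0.008, "dy": -0.004, "dz": 0.062, "ax": 0, "ay": 0, "az": 0, "gripper": 1}
    - {"dx": 0, "dy": 0, "dz": 0, "ax": 0, "ay": 0, "az": 0, "gripper": 0}
    - {"dx": 0, "dy": 0, "dz": 0, "ax": 0, "ay": 0, "az": 0, "gripper": 0}
    - {"dx": 0, "dy": 0, "dz": 0, "ax": 0, "ay": 0, "az": 0, "gripper": 0}
    - {"dx": 0, "dy": 0, "dz": 0, "ax": 0, "ay": 0, "az": 0, "gripper": 0}
    - {"dx": 0, "dy": 0, "dz": 0, "ax": 0, "ay": 0, "az": 0, "gripper": 0}
    - {"dx": 0, "dy": 0, "dz": 0, "ax": 0, "ay": 0, "az": 0, "gripper": 0}
    - {"dx": 0, "dy": 0, "dz": 0, "ax": 0, "ay": 0, "az": 0, "gripper": 0}
    - {"dx": 0, "dy": 0, "dz": 0, "ax": 0, "ay": 0, "az": 0, "gripper": 0}

```text
clock: 5.7
eef_pos: [424.9, 349.4, 118.8]
tool_rot: [3.139, 0.527, 2.888]
force: [-2.9, 2.0, 8.1]
width: 21.5
gripper_force: 59.0
```

Run:
```python
from g import *
S=where()
# lift 110 then over tray: tray centre (610,-18) yaw -13.3, scoop origin at tray x=-72
t=np.radians(-13.3);ex=np.array([np.cos(t),np.sin(t)]);ey=np.array([-np.sin(t),np.cos(t)])
o=np.array([610,-18])+ex*-72
print(o)
g=cur()[0]
S1=S.copy();S1[2,3]+=110
T1=plan(S1@G())
T2=plan(scoop([*o,110],-13.3)@G(),T0=T1)
T3=plan(scoop([*o,50],-13.3)@G(),v=25,T0=T2)
```

```text
scoop [522.7 324.4   5.5] yaw,pitch,roll [-14.5  -0.2   0.1] tcp [424.9 349.4 118.8] t 5.7 F [-2.9  2.   8.1] w 21.485870104272063
[539.93112116  -1.43641892]
rows 3 d [-0.061  0.    -0.106] a [0. 0. 0.]
rows 7 d [-0.038 -0.149  0.025] a [-0.001  0.    -0.002]
rows 3 d [0.033 0.    0.058] a [0. 0. 0.]
```

The reading before the last move was taken while the arm was still settling, so the grasp sits about 8 mm off along tool x. I'll open, correct and regrip, with settling rows.

step_arm:
  plan:
    - {"dx": 0, "dy": 0, "dz": 0, "ax": 0, "ay": 0, "az": 0, "gripper": 0.7}
    - {"dx": 0, "dy": 0, "dz": 0, "ax": 0, "ay": 0, "az": 0, "gripper": 0.7}
    - {"dx": 0, "dy": 0, "dz": 0, "ax": 0, "ay": 0, "az": 0, "gripper": 0.7}
    - {"dx": 0, "dy": 0, "dz": 0, "ax": 0, "ay": 0, "az": 0, "gripper": 0.7}

```text
clock: 6.2
eef_pos: [425.4, 347.6, 117.9]
tool_rot: [-3.141, 0.527, 2.887]
force: [-0.2, 0.5, 0.1]
width: 60.0
gripper_force: 0.0
```

Run:
```python
from g import *
S=where();print(ctrl.read_state()["qd"].round(3))
```

```text
scoop [523.  322.2   4.6] yaw,pitch,roll [-14.6  -0.2  -0. ] tcp [425.4 347.6 117.9] t 6.2 F [-0.2  0.5  0.1] w 59.970156713219374
[-0.001 -0.    -0.003 -0.     0.001 -0.003 -0.001]
```

step_arm:
  plan:
    - {"dx": 0.013, "dy": 0.003, "dz": 0.002, "ax": 0, "ay": 0, "az": 0, "gripper": 0.7}
    - {"dx": 0.013, "dy": 0.003, "dz": 0.002, "ax": 0, "ay": 0, "az": 0, "gripper": 0.7}
    - {"dx": 0, "dy": 0, "dz": 0, "ax": 0, "ay": 0, "az": 0, "gripper": 0.7}
    - {"dx": 0, "dy": 0, "dz": 0, "ax": 0, "ay": 0, "az": 0, "gripper": 0}
    - {"dx": 0, "dy": 0, "dz": 0, "ax": 0, "ay": 0, "az": 0, "gripper": 0}
    - {"dx": 0, "dy": 0, "dz": 0, "ax": 0, "ay": 0, "az": 0, "gripper": 0}
    - {"dx": 0, "dy": 0, "dz": 0, "ax": 0, "ay": 0, "az": 0, "gripper": 0}
    - {"dx": 0, "dy": 0, "dz": 0, "ax": 0, "ay": 0, "az": 0, "gripper": 0}
    - {"dx": 0, "dy": 0, "dz": 0, "ax": 0, "ay": 0, "az": 0, "gripper": 0}

```text
clock: 7.32
eef_pos: [420.0, 351.2, 113.2]
tool_rot: [3.142, 0.527, 2.887]
force: [-0.3, -0.7, 1.6]
width: 21.3
gripper_force: 59.3
```

Run:
```python
from g import *
S=where()
o=[539.9,-1.4]
S1=S.copy();S1[2,3]+=110
T1=plan(S1@G())
T2=plan(scoop([*o,S1[2,3]],-13.3)@G(),T0=T1)
```

```text
scoop [ 5.176e+02  3.258e+02 -1.000e-01] yaw,pitch,roll [-14.6  -0.2   0. ] tcp [420.  351.2 113.2] t 7.325 F [-0.3 -0.7  1.6] w 21.34670624641822
rows 3 d [-0.062  0.    -0.106] a [0. 0. 0.]
rows 7 d [-0.042 -0.15   0.024] a [-0.001  0.    -0.002]
```

The tool now implies the scoop's underside is at z −0.1, so the grasp is right. I'll lift and carry it over the near part of the tray.

step_arm:
  plan:
    - {"dx": -0.062, "dy": 0, "dz": -0.106, "ax": 0, "ay": 0, "az": 0, "gripper": 0}
    - {"dx": -0.062, "dy": 0, "dz": -0.106, "ax": 0, "ay": 0, "az": 0, "gripper": 0}
    - {"dx": -0.062, "dy": 0, "dz": -0.106, "ax": 0, "ay": 0, "az": 0, "gripper": 0}
    - {"dx": -0.042, "dy": -0.15, "dz": 0.024, "ax": -0.001, "ay": 0, "az": -0.002, "gripper": 0}
    - {"dx": -0.042, "dy": -0.15, "dz": 0.024, "ax": -0.001, "ay": 0, "az": -0.002, "gripper": 0}
    - {"dx": -0.042, "dy": -0.15, "dz": 0.024, "ax": -0.001, "ay": 0, "az": -0.002, "gripper": 0}
    - {"dx": -0.042, "dy": -0.15, "dz": 0.024, "ax": -0.001, "ay": 0, "az": -0.002, "gripper": 0}
    - {"dx": -0.042, "dy": -0.15, "dz": 0.024, "ax": -0.001, "ay": 0, "az": -0.002, "gripper": 0}
    - {"dx": -0.042, "dy": -0.15, "dz": 0.024, "ax": -0.001, "ay": 0, "az": -0.002, "gripper": 0}
    - {"dx": -0.042, "dy": -0.15, "dz": 0.024, "ax": -0.001, "ay": 0, "az": -0.002, "gripper": 0}
    - {"dx": 0, "dy": 0, "dz": 0, "ax": 0, "ay": 0, "az": 0, "gripper": 0}
    - {"dx": 0, "dy": 0, "dz": 0, "ax": 0, "ay": 0, "az": 0, "gripper": 0}
    - {"dx": 0, "dy": 0, "dz": 0, "ax": 0, "ay": 0, "az": 0, "gripper": 0}

```text
clock: 8.95
eef_pos: [442.5, 65.6, 222.1]
tool_rot: [-3.126, 0.512, 2.921]
force: [0.3, 1.5, -2.0]
width: 21.3
gripper_force: 59.9
```

Run:
```python
from g import *
import cv2,pickle
S=where();print(ctrl.read_state()["qpos"].round(2))
d=ctrl.get_image("top");pickle.dump(d,open("t3.pkl","wb"))
c=d["color"][120:260,270:410,::-1];cv2.imwrite("pics/t3.png",cv2.resize(c,None,fx=4,fy=4,interpolation=cv2.INTER_CUBIC))
from h import proj
for p in ([58,69,1],[58,-69,1],[-58,84,40],[-58,-84,40]): print(p,((proj(d,(S@np.append(p,1))[:3])-[270,120]+.375)*4).round(0))
T2=plan(scoop([539.9,-1.4,20],-13.3)@G(),v=25)
```

```text
scoop [538.8  41.6 107.4] yaw,pitch,roll [-13.1   0.6  -0.8] tcp [442.5  65.6 222.1] t 8.95 F [ 0.3  1.5 -2. ] w 21.336783556135003
[ 0.18  0.41 -0.83  2.46  1.6   0.66 -0.67]
[58, 69, 1] [138. 254.]
[58, -69, 1] [312. 297.]
[-58, 84, 40] [ 75. 384.]
[-58, -84, 40] [296. 440.]
rows 4 d [ 0.03  -0.035  0.068] a [-0.002 -0.002  0.002]
```

View pics/t3.png

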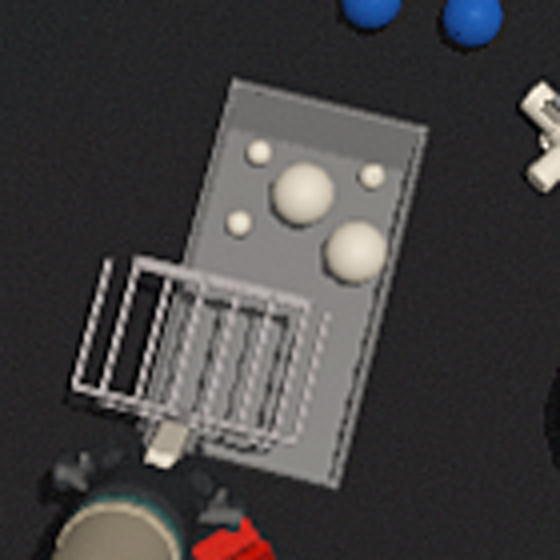

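The projection matches the picture: scoop lip at (138,262)–(312,300), still about 43 mm left of the tray axis because joint 4 is at its limit. Balls are undisturbed. I'll pitch the scoop lip-down 20°, which brings the wrist outward, and level it while pushing.

```bash
cat >> g.py <<'E'
TC=np.array([610,-18.]);ty=np.radians(-13.3);EX=np.array([np.cos(ty),np.sin(ty)]);EY=np.array([-np.sin(ty),np.cos(ty)])
def lip(tx,tyy,z,pitch,yaw=-13.3,c=TC):  # tool pose with front lower lip edge (58,0,0) at tray coords
    S=scoop([0,0,0],yaw,pitch);q=np.array([*(c+EX*tx+EY*tyy),z]);S[:3,3]=q-S[:3,:3]@[58,0,0];return S@G()
def lipat():
    S=where();p=(S@[58,0,0,1])[:3];v=p[:2]-TC;print("lip tray",(v@EX).round(1),(v@EY).round(1),"z",p[2].round(1))
E
python3 - <<'E'
from g import *
lipat();T=plan(lip(-12,0,80,20));T=plan(lip(-12,0,30,20),v=25,T0=T)
E
```

```text
scoop [538.9  41.8 107.5] yaw,pitch,roll [-13.1   0.6  -0.8] tcp [442.6  65.8 222.1] t 9.0 F [-0.6  0.1 -3.1] w 21.453165638701453
lip tray -24.9 42.1 z 106.8
rows 3 d [-0.067 -0.036  0.009] a [ 0.012  0.07  -0.007]
rows 2 d [0.015 0.007 0.082] a [-0. -0.  0.]
```

```bash
sed -i 's/from_euler("zy"/from_euler("ZY"/' g.py
python3 - <<'E'
from g import *
T=plan(lip(-12,0,80,20))
E
```

```text
rows 3 d [-0.07  -0.048  0.007] a [-0.003  0.072  0.002]
```

step_arm:
  plan:
    - {"dx": -0.07, "dy": -0.048, "dz": 0.007, "ax": -0.003, "ay": 0.072, "az": 0.002, "gripper": 0}
    - {"dx": -0.07, "dy": -0.048, "dz": 0.007, "ax": -0.003, "ay": 0.072, "az": 0.002, "gripper": 0}
    - {"dx": -0.07, "dy": -0.048, "dz": 0.007, "ax": -0.003, "ay": 0.072, "az": 0.002, "gripper": 0}
    - {"dx": 0, "dy": 0, "dz": 0, "ax": 0, "ay": 0, "az": 0, "gripper": 0}
    - {"dx": 0, "dy": 0, "dz": 0, "ax": 0, "ay": 0, "az": 0, "gripper": 0}
    - {"dx": 0, "dy": 0, "dz": 0, "ax": 0, "ay": 0, "az": 0, "gripper": 0}

```text
clock: 9.75
eef_pos: [469.1, 23.2, 231.9]
tool_rot: [-3.101, 0.292, 2.909]
force: [-0.4, -1.2, -2.7]
width: 21.4
gripper_force: 59.9
```

Run:
```python
from g import *
lipat();print(ctrl.read_state()["qpos"].round(2))
T=plan(lip(-12,0,30,20),v=25)
```

```text
scoop [537.5   0.9  98.4] yaw,pitch,roll [-14.5  13.2  -2.3] tcp [469.1  23.2 231.9] t 9.75 F [-0.4 -1.2 -2.7] w 21.362391364187584
lip tray -18.4 0.6 z 85.1
[ 0.4   0.42 -0.84  2.23  0.98  0.62  0.15]
rows 2 d [-0.022 -0.011  0.077] a [-0.013  0.037 -0.001]
```

step_arm:
  plan:
    - {"dx": -0.022, "dy": -0.011, "dz": 0.077, "ax": -0.013, "ay": 0.037, "az": -0.001, "gripper": 0}
    - {"dx": -0.022, "dy": -0.011, "dz": 0.077, "ax": -0.013, "ay": 0.037, "az": -0.001, "gripper": 0}
    - {"dx": 0, "dy": 0, "dz": 0, "ax": 0, "ay": 0, "az": 0, "gripper": 0}
    - {"dx": 0, "dy": 0, "dz": 0, "ax": 0, "ay": 0, "az": 0, "gripper": 0}
    - {"dx": 0, "dy": 0, "dz": 0, "ax": 0, "ay": 0, "az": 0, "gripper": 0}

```text
clock: 10.38
eef_pos: [491.8, 9.5, 192.0]
tool_rot: [3.141, 0.178, 2.909]
force: [0.6, -0.5, -2.6]
width: 21.1
gripper_force: 60.0
```

Run:
```python
from g import *
lipat();print(ctrl.read_state()["qpos"].round(2))
T=plan(lip(-10,0,12,20),v=25)
T=plan(lip(15,0,10,10),v=12,T0=T)
T=plan(lip(40,0,9,0),v=12,T0=T)
```

```text
scoop [546.4  -3.2  51.1] yaw,pitch,roll [-13.3  19.8   0.1] tcp [491.8   9.5 192. ] t 10.375 F [ 0.6 -0.5 -2.6] w 21.051775639376885
lip tray -10.7 -0.3 z 31.4
[ 0.48  0.56 -0.85  2.15  0.92  0.64  0.31]
rows 1 d [0.007 0.001 0.063] a [ 0.001  0.002 -0.   ]
rows 2 d [0.011 0.    0.038] a [ 0.    -0.056  0.   ]
rows 3 d [0.009 0.    0.029] a [-0.    -0.037  0.   ]
```

step_arm:
  plan:
    - {"dx": 0.007, "dy": 0.001, "dz": 0.063, "ax": 0.001, "ay": 0.002, "az": 0, "gripper": 0}
    - {"dx": 0, "dy": 0, "dz": 0, "ax": 0, "ay": 0, "az": 0, "gripper": 0}
    - {"dx": 0.011, "dy": 0, "dz": 0.038, "ax": 0, "ay": -0.056, "az": 0, "gripper": 0}
    - {"dx": 0.011, "dy": 0, "dz": 0.038, "ax": 0, "ay": -0.056, "az": 0, "gripper": 0}
    - {"dx": 0, "dy": 0, "dz": 0, "ax": 0, "ay": 0, "az": 0, "gripper": 0}
    - {"dx": 0, "dy": 0, "dz": 0, "ax": 0, "ay": 0, "az": 0, "gripper": 0}
    - {"dx": 0, "dy": 0, "dz": 0, "ax": 0, "ay": 0, "az": 0, "gripper": 0}

```text
clock: 11.25
eef_pos: [494.8, 6.6, 153.0]
tool_rot: [-3.136, 0.326, 2.904]
force: [0.0, 0.7, -2.2]
width: 21.7
gripper_force: 60.1
```

Run:
```python
from g import *
lipat();print(ctrl.read_state()["qpos"].round(2))
T=plan(lip(45,0,9,0),v=8,w=2)
T=plan(lip(110,0,9,0),v=7,T0=T)
```

```text
scoop [568.7 -12.2  21.9] yaw,pitch,roll [-13.8  11.3  -0.3] tcp [494.8   6.6 153. ] t 11.25 F [ 0.   0.7 -2.2] w 21.706139581243526
lip tray 15.4 -4.4 z 10.5
[ 0.26  0.56 -0.59  2.3   1.47  0.45 -0.27]
rows 6 d [0.005 0.001 0.016] a [-0.001 -0.021 -0.   ]
rows 10 d [-0.019 -0.     0.011] a [0. 0. 0.]
```

step_arm:
  plan:
    - {"dx": 0.005, "dy": 0.002, "dz": 0.016, "ax": -0.001, "ay": -0.021, "az": 0, "gripper": 0}
    - {"dx": 0.005, "dy": 0.002, "dz": 0.016, "ax": -0.001, "ay": -0.021, "az": 0, "gripper": 0}
    - {"dx": 0.005, "dy": 0.002, "dz": 0.016, "ax": -0.001, "ay": -0.021, "az": 0, "gripper": 0}
    - {"dx": 0.005, "dy": 0.002, "dz": 0.016, "ax": -0.001, "ay": -0.021, "az": 0, "gripper": 0}
    - {"dx": 0.005, "dy": 0.002, "dz": 0.016, "ax": -0.001, "ay": -0.021, "az": 0, "gripper": 0}
    - {"dx": 0.005, "dy": 0.002, "dz": 0.016, "ax": -0.001, "ay": -0.021, "az": 0, "gripper": 0}
    - {"dx": 0, "dy": 0, "dz": 0, "ax": 0, "ay": 0, "az": 0, "gripper": 0}
    - {"dx": 0, "dy": 0, "dz": 0, "ax": 0, "ay": 0, "az": 0, "gripper": 0}

```text
clock: 12.25
eef_pos: [499.4, 8.9, 123.0]
tool_rot: [3.139, 0.524, 2.904]
force: [1.0, -0.6, -1.4]
width: 21.3
gripper_force: 60.2
```

Run:
```python
from g import *
lipat();print(ctrl.read_state()["qpos"].round(2))
T=plan(lip(85,0,9,0),v=6)
T=plan(lip(114,0,9,0),v=6,T0=T)
```

```text
scoop [597.1 -14.5   9.4] yaw,pitch,roll [-13.5   0.    0.1] tcp [499.4   8.9 123. ] t 12.25 F [ 1.  -0.6 -1.4] w 21.265771691624796
lip tray 44.7 0.2 z 9.4
[ 0.28  0.73 -0.75  2.46  2.09  0.81 -0.93]
rows 7 d [-0.017 -0.     0.01 ] a [-0. -0. -0.]
rows 5 d [-0.017 -0.     0.01 ] a [0. 0. 0.]
```

step_arm:
  plan:
    - {"dx": -0.017, "dy": 0, "dz": 0.01, "ax": 0, "ay": 0, "az": 0, "gripper": 0}
    - {"dx": -0.017, "dy": 0, "dz": 0.01, "ax": 0, "ay": 0, "az": 0, "gripper": 0}
    - {"dx": -0.017, "dy": 0, "dz": 0.01, "ax": 0, "ay": 0, "az": 0, "gripper": 0}
    - {"dx": -0.017, "dy": 0, "dz": 0.01, "ax": 0, "ay": 0, "az": 0, "gripper": 0}
    - {"dx": -0.017, "dy": 0, "dz": 0.01, "ax": 0, "ay": 0, "az": 0, "gripper": 0}
    - {"dx": -0.017, "dy": 0, "dz": 0.01, "ax": 0, "ay": 0, "az": 0, "gripper": 0}
    - {"dx": -0.017, "dy": 0, "dz": 0.01, "ax": 0, "ay": 0, "az": 0, "gripper": 0}
    - {"dx": -0.017, "dy": 0, "dz": 0.01, "ax": 0, "ay": 0, "az": 0, "gripper": 0}
    - {"dx": -0.017, "dy": 0, "dz": 0.01, "ax": 0, "ay": 0, "az": 0, "gripper": 0}
    - {"dx": -0.017, "dy": 0, "dz": 0.01, "ax": 0, "ay": 0, "az": 0, "gripper": 0}
    - {"dx": -0.017, "dy": 0, "dz": 0.01, "ax": 0, "ay": 0, "az": 0, "gripper": 0}
    - {"dx": 0, "dy": 0, "dz": 0, "ax": 0, "ay": 0, "az": 0, "gripper": 0}
    - {"dx": 0, "dy": 0, "dz": 0, "ax": 0, "ay": 0, "az": 0, "gripper": 0}

```text
clock: 13.88
eef_pos: [562.8, -6.0, 122.2]
tool_rot: [3.139, 0.524, 2.906]
force: [0.8, 0.2, 1.0]
width: 21.3
gripper_force: 60.4
```

Run:
```python
from g import *
import cv2,pickle
lipat();print(ctrl.read_state()["qpos"].round(2))
d=ctrl.get_image("scene");pickle.dump(d,open("s4.pkl","wb"))
c=d["color"][180:310,240:370,::-1];a=cv2.resize(c,None,fx=4,fy=4,interpolation=cv2.INTER_CUBIC)
cv2.imwrite("pics/s4.png",a)
T=plan(lip(118,0,9,0),v=6)
```

```text
scoop [660.7 -29.2   8.7] yaw,pitch,roll [-13.5  -0.    0.1] tcp [562.8  -6.  122.2] t 13.875 F [0.8 0.2 1. ] w 21.2757107650434
lip tray 109.9 0.6 z 8.8
[ 0.31  0.73 -0.67  2.31  2.04  0.68 -0.75]
rows 2 d [-0.012 -0.001  0.006] a [ 0.     0.    -0.001]
```

View pics/s4.png

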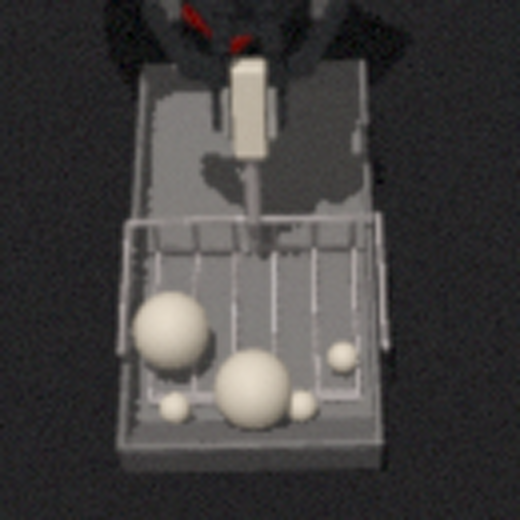

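The scene view shows one large ball inside the basket (173,330), the other on the lip (253,388), one small ball in a slot (342,357) and two at the lip (175,407; 302,405). I'll push up the slope, then tilt back.

Run:
```python
from g import *
T=plan(lip(119,0,9.5,0),v=5)
T=plan(lip(125,0,16,-4),v=5,w=1.5,T0=T)
T=plan(lip(125,0,35,-14),v=8,w=2,T0=T)
```

```text
rows 2 d [-0.014 -0.001  0.006] a [ 0.     0.    -0.001]
rows 3 d [ 0.004 -0.     0.004] a [-0.    -0.015 -0.   ]
rows 5 d [ 0.013 -0.    -0.   ] a [ 0.    -0.022  0.   ]
```

step_arm:
  plan:
    - {"dx": -0.014, "dy": -0.001, "dz": 0.006, "ax": 0, "ay": 0, "az": 0, "gripper": 0}
    - {"dx": -0.014, "dy": -0.001, "dz": 0.006, "ax": 0, "ay": 0, "az": 0, "gripper": 0}
    - {"dx": 0, "dy": 0, "dz": 0, "ax": 0, "ay": 0, "az": 0, "gripper": 0}
    - {"dx": 0.003, "dy": 0, "dz": 0.003, "ax": 0, "ay": -0.015, "az": 0, "gripper": 0}
    - {"dx": 0.003, "dy": 0, "dz": 0.003, "ax": 0, "ay": -0.015, "az": 0, "gripper": 0}
    - {"dx": 0.003, "dy": 0, "dz": 0.003, "ax": 0, "ay": -0.015, "az": 0, "gripper": 0}
    - {"dx": 0, "dy": 0, "dz": 0, "ax": 0, "ay": 0, "az": 0, "gripper": 0}
    - {"dx": 0.012, "dy": 0, "dz": -0.002, "ax": 0, "ay": -0.022, "az": 0, "gripper": 0}
    - {"dx": 0.012, "dy": 0, "dz": -0.002, "ax": 0, "ay": -0.022, "az": 0, "gripper": 0}
    - {"dx": 0.012, "dy": 0, "dz": -0.002, "ax": 0, "ay": -0.022, "az": 0, "gripper": 0}
    - {"dx": 0.012, "dy": 0, "dz": -0.002, "ax": 0, "ay": -0.022, "az": 0, "gripper": 0}
    - {"dx": 0.012, "dy": 0, "dz": -0.002, "ax": 0, "ay": -0.022, "az": 0, "gripper": 0}
    - {"dx": 0, "dy": 0, "dz": 0, "ax": 0, "ay": 0, "az": 0, "gripper": 0}
    - {"dx": 0, "dy": 0, "dz": 0, "ax": 0, "ay": 0, "az": 0, "gripper": 0}
    - {"dx": 0, "dy": 0, "dz": 0, "ax": 0, "ay": 0, "az": 0, "gripper": 0}
    - {"dx": 0, "dy": 0, "dz": 0, "ax": 0, "ay": 0, "az": 0, "gripper": 0}

```text
clock: 15.92
eef_pos: [562.2, -1.3, 108.5]
tool_rot: [-3.138, 0.753, 2.913]
force: [-0.6, -1.4, -0.9]
width: 21.3
gripper_force: 59.8
```

```bash
cat > b.py <<'E'
import cv2,pickle,sys
from g import *
from h import at,dep
def balls(name="scene"):
    d=ctrl.get_image(name)
    h=cv2.cvtColor(d["color"],cv2.COLOR_RGB2HSV)
    S=where();Si=np.linalg.inv(S)
    # white points by depth, transformed to tray / scoop frame; cluster
    m=((h[...,1]<70)&(h[...,2]>150)).astype(np.uint8)
    n,l,st,c=cv2.connectedComponentsWithStats(m)
    for i in range(1,n):
        if st[i,4]<12: continue
        vs,us=np.where(l==i)
        P=np.array([dep(d,u,v) for u,v in zip(us,vs)]);ok=np.abs(P[:,2])<400
        if ok.sum()<8: continue
        p=np.median(P[ok],0)
        if not(350<p[0]<800 and -460<p[1]<150): continue
        v=p[:2]-TC;q=(Si@np.append(p,1))[:3]
        print("px",c[i].round(0),"area",st[i,4],"bb",st[i,2:4],"surf",p.round(0),"tray",round(v@EX),round(v@EY),"scoop",q.round(0))
    return d
E
python3 - <<'E'
from b import *
lipat();print(ctrl.read_state()["qpos"].round(2))
d=balls();pickle.dump(d,open("s5.pkl","wb"))
E
```

```text
scoop [682.6 -29.8  20.8] yaw,pitch,roll [-13.2 -13.2  -0.1] tcp [562.2  -1.3 108.5] t 15.925 F [-0.6 -1.4 -0.9] w 21.335194786711973
lip tray 129.8 5.3 z 34.0
[ 0.44  1.09 -1.09  2.47  2.23  1.41 -0.84]
scoop [682.7 -29.4  20.8] yaw,pitch,roll [-13.2 -13.2  -0.1] tcp [562.2  -1.  108.6] t 15.975 F [-1.3 -1.5  0.5] w 21.656740624964783
px [300. 123.] area 563 bb [22 37] surf [439.  27. 289.] tray -177 4 scoop [-182.   -1.  319.]
px [301. 150.] area 14 bb [8 2] surf [481.  18. 242.] tray -134 5 scoop [-152.   -1.  262.]
px [304. 208.] area 197 bb [ 8 25] surf [568.  -1. 118.] tray -44 7 scoop [-93.   2. 121.]
px [183. 232.] area 2886 bb [73 61] surf [ 486. -336.    4.] tray -48 -338 scoop [-123. -343.   11.]
px [326. 237.] area 19 bb [19  1] surf [627.  45.  49.] tray 2 65 scoop [-63.  59.  44.]
px [283. 247.] area 235 bb [18 18] surf [632. -72.  54.] tray 34 -48 scoop [-31. -53.  42.]
px [304. 249.] area 251 bb [26 17] surf [651. -21.  55.] tray 41 6 scoop [-24.   1.  40.]
px [336. 248.] area 14 bb [ 1 14] surf [669.  60.  55.] tray 39 90 scoop [-25.  84.  41.]
px [299. 267.] area 15 bb [ 1 15] surf [683. -43.  25.] tray 77 -8 scoop [  4. -14.   3.]
px [307. 278.] area 309 bb [54 28] surf [725. -20.  30.] tray 113 24 scoop [41. 19.  0.]
px [227. 295.] area 131 bb [15 17] surf [ 717. -235.   27.] tray 154 -187 scoop [  79. -193.  -13.]
px [217. 307.] area 403 bb [40 30] surf [ 747. -269.   28.] tray 191 -213 scoop [ 115. -219.  -20.]
```

Both large balls lie at the back of the basket, at scoop (-31,-53) and (-24,1). I'll lift slowly.

Run:
```python
from g import *
T=plan(lip(130,3,85,-9),v=7)
```

```text
rows 10 d [-0.016 -0.001 -0.015] a [-0.     0.005  0.   ]
```

step_arm:
  plan:
    - {"dx": -0.016, "dy": -0.001, "dz": -0.015, "ax": 0, "ay": 0.005, "az": 0, "gripper": 0}
    - {"dx": -0.016, "dy": -0.001, "dz": -0.015, "ax": 0, "ay": 0.005, "az": 0, "gripper": 0}
    - {"dx": -0.016, "dy": -0.001, "dz": -0.015, "ax": 0, "ay": 0.005, "az": 0, "gripper": 0}
    - {"dx": -0.016, "dy": -0.001, "dz": -0.015, "ax": 0, "ay": 0.005, "az": 0, "gripper": 0}
    - {"dx": -0.016, "dy": -0.001, "dz": -0.015, "ax": 0, "ay": 0.005, "az": 0, "gripper": 0}
    - {"dx": -0.016, "dy": -0.001, "dz": -0.015, "ax": 0, "ay": 0.005, "az": 0, "gripper": 0}
    - {"dx": -0.016, "dy": -0.001, "dz": -0.015, "ax": 0, "ay": 0.005, "az": 0, "gripper": 0}
    - {"dx": -0.016, "dy": -0.001, "dz": -0.015, "ax": 0, "ay": 0.005, "az": 0, "gripper": 0}
    - {"dx": -0.016, "dy": -0.001, "dz": -0.015, "ax": 0, "ay": 0.005, "az": 0, "gripper": 0}
    - {"dx": -0.016, "dy": -0.001, "dz": -0.015, "ax": 0, "ay": 0.005, "az": 0, "gripper": 0}
    - {"dx": 0, "dy": 0, "dz": 0, "ax": 0, "ay": 0, "az": 0, "gripper": 0}
    - {"dx": 0, "dy": 0, "dz": 0, "ax": 0, "ay": 0, "az": 0, "gripper": 0}

```text
clock: 17.48
eef_pos: [567.9, -4.7, 174.3]
tool_rot: [-3.14, 0.675, 2.913]
force: [1.0, 0.4, -3.0]
width: 21.3
gripper_force: 59.5
```

Run:
```python
from b import *
lipat();print(ctrl.read_state()["qpos"].round(2))
d=balls();pickle.dump(d,open("s6.pkl","wb"))
c=d["color"][180:310,240:370,::-1];cv2.imwrite("pics/s6.png",cv2.resize(c,None,fx=4,fy=4,interpolation=cv2.INTER_CUBIC))
```

```text
scoop [681.4 -31.2  77.2] yaw,pitch,roll [-13.1  -8.7  -0.1] tcp [567.9  -4.7 174.3] t 17.475 F [ 1.   0.4 -3. ] w 21.263325225205538
lip tray 129.8 3.7 z 86.0
[ 0.55  0.87 -1.17  2.37  1.99  1.13 -0.64]
scoop [681.2 -31.2  77. ] yaw,pitch,roll [-13.1  -8.7  -0.1] tcp [567.8  -4.7 174.1] t 17.525 F [-0.4  0.2 -2.6] w 20.86301207977162
px [297. 102.] area 650 bb [26 43] surf [459.  18. 366.] tray -155 0 scoop [-182.   -3.  320.]
px [302. 194.] area 208 bb [ 9 27] surf [574.  -5. 183.] tray -38 5 scoop [-93.   1. 121.]
px [183. 232.] area 2880 bb [73 61] surf [ 485. -336.    4.] tray -48 -338 scoop [-131. -341.  -54.]
px [281. 234.] area 277 bb [29 19] surf [632. -72. 113.] tray 33 -48 scoop [-33. -52.  41.]
px [312. 225.] area 14 bb [14  1] surf [620.   7. 111.] tray 4 27 scoop [-63.  24.  44.]
px [302. 237.] area 263 bb [26 17] surf [651. -24. 114.] tray 42 3 scoop [-25.  -0.  42.]
px [336. 236.] area 16 bb [ 1 16] surf [670.  58. 115.] tray 41 88 scoop [-25.  84.  42.]
px [329. 244.] area 18 bb [ 1 18] surf [664.  42.  76.] tray 39 71 scoop [-33.  68.   4.]
px [316. 242.] area 24 bb [8 7] surf [621.  16.  27.] tray 3 36 scoop [-76.  32. -39.]
px [337. 250.] area 12 bb [ 1 12] surf [713.  48. 118.] tray 85 88 scoop [19. 85. 39.]
px [306. 266.] area 258 bb [56 25] surf [715. -25.  82.] tray 104 18 scoop [32. 14. -0.]
px [227. 295.] area 131 bb [15 17] surf [ 716. -235.   27.] tray 153 -187 scoop [  72. -191.  -62.]
px [217. 307.] area 404 bb [40 30] surf [ 747. -269.   28.] tray 191 -212 scoop [ 109. -216.  -66.]
```

View pics/s6.png

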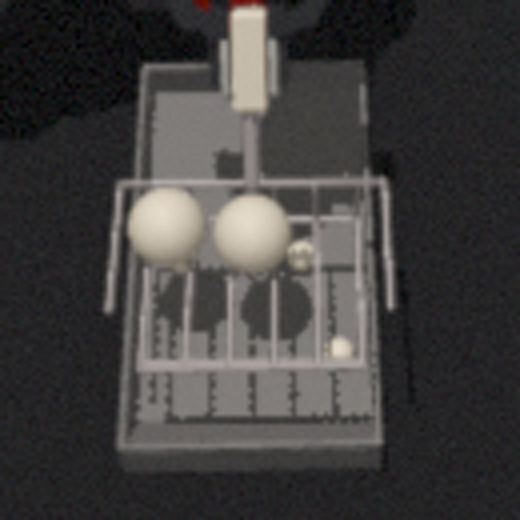

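Both large balls sit on the raised scoop at (166,226) and (253,231). Small balls show at (301,253), (341,347) and (180,267), so I'll check their heights to be sure they've dropped.

```bash
python3 - <<'E'
import pickle
from h import *
d=pickle.load(open("s6.pkl","rb"))
for u,v in((315,243),(325,266),(325,267),(324,266),(285,246),(285,247),(286,247)): print(u,v,d["color"][v,u],dep(d,u,v).round(0))
E
python3 - <<'E'
from b import *
d=ctrl.get_image("top")
h=cv2.cvtColor(d["color"],cv2.COLOR_RGB2HSV)
for v in range(140,240,3):
    pass
m=(h[...,1]<70)&(h[...,2]>150)
vs,us=np.where(m)
P=np.array([dep(d,u,v) for u,v in zip(us,vs)])
w=P[:,:2]-TC;tx,ty_=w@EX,w@EY
k=(abs(tx)<150)&(abs(ty_)<76)&(P[:,2]<45)&(P[:,2]>14)
print(np.c_[us,vs,tx,ty_,P[:,2]][k].round(0)[:60].tolist())
T=plan(lip(60,3,140,-8),v=40,w=3)
E
```

```text
315 243 [148 139 127] [625.  14.  27.]
325 266 [220 210 194] [701.  22.  30.]
325 267 [221 210 195] [702.  22.  26.]
324 266 [225 215 199] [700.  20.  28.]
285 246 [133 124 114] [611. -66.  22.]
285 247 [129 120 108] [614. -67.  22.]
286 247 [121 113 105] [613. -64.  19.]
[[329.0, 144.0, 140.0, 75.0, 28.0], [330.0, 144.0, 141.0, 71.0, 27.0], [331.0, 144.0, 141.0, 68.0, 28.0], [332.0, 145.0, 141.0, 65.0, 21.0], [333.0, 145.0, 139.0, 61.0, 29.0], [334.0, 145.0, 140.0, 58.0, 30.0], [335.0, 145.0, 142.0, 55.0, 26.0], [336.0, 146.0, 139.0, 51.0, 28.0], [337.0, 146.0, 141.0, 47.0, 25.0], [338.0, 146.0, 138.0, 44.0, 35.0], [339.0, 146.0, 139.0, 41.0, 36.0], [329.0, 147.0, 132.0, 72.0, 21.0], [340.0, 147.0, 139.0, 37.0, 28.0], [341.0, 147.0, 139.0, 34.0, 32.0], [342.0, 147.0, 139.0, 30.0, 35.0], [343.0, 147.0, 141.0, 27.0, 30.0], [329.0, 148.0, 129.0, 72.0, 19.0], [344.0, 148.0, 139.0, 23.0, 28.0], [345.0, 148.0, 139.0, 20.0, 30.0], [346.0, 148.0, 140.0, 17.0, 30.0], [347.0, 148.0, 141.0, 14.0, 29.0], [348.0, 149.0, 138.0, 10.0, 30.0], [349.0, 149.0, 139.0, 7.0, 30.0], [350.0, 149.0, 139.0, 
[... 643 characters left out ...]
0, 18.0], [364.0, 153.0, 139.0, -44.0, 29.0], [365.0, 153.0, 139.0, -48.0, 30.0], [366.0, 153.0, 142.0, -51.0, 25.0], [345.0, 154.0, 122.0, 15.0, 20.0], [368.0, 154.0, 138.0, -58.0, 32.0], [369.0, 154.0, 140.0, -61.0, 27.0], [371.0, 155.0, 139.0, -68.0, 25.0], [353.0, 156.0, 124.0, -12.0, 15.0], [362.0, 156.0, 131.0, -40.0, 16.0], [371.0, 156.0, 134.0, -69.0, 30.0], [362.0, 157.0, 127.0, -41.0, 18.0], [335.0, 159.0, 99.0, 43.0, 15.0], [370.0, 160.0, 125.0, -69.0, 14.0], [355.0, 161.0, 109.0, -22.0, 15.0], [325.0, 162.0, 81.0, 73.0, 14.0], [328.0, 162.0, 78.0, 62.0, 33.0], [329.0, 162.0, 79.0, 59.0, 33.0], [330.0, 162.0, 82.0, 56.0, 26.0]]
rows 3 d [ 0.021 -0.    -0.096] a [0.    0.002 0.001]
```

All three small balls read z ≈ 20–30 at the surface, so they're on the tray floor. Now I'll carry the scoop to the dish.

```bash
cat >> g.py <<'E'
DC=np.array([500.5,-340.])
def dl(back,z,pitch,yaw=-85):
    S=scoop([0,0,0],yaw,pitch);h=np.array([np.cos(np.radians(yaw)),np.sin(np.radians(yaw))])
    S[:3,3]=np.array([*(DC-back*h),z])-S[:3,:3]@[58,0,0];return S@G()
def dlat(yaw=-85):
    S=where();p=(S@[58,0,0,1])[:3];h=np.array([np.cos(np.radians(yaw)),np.sin(np.radians(yaw))]);n=np.array([-h[1],h[0]]);v=p[:2]-DC
    print("lip fwd",(v@h).round(1),"side",(v@n).round(1),"z",p[2].round(1))
E
python3 - <<'E'
from g import *
T=plan(lip(100,3,130,-9),v=12,w=3)
T=plan(dl(40,125,-9),v=30,w=4,T0=T)
E
```

```text
rows 5 d [-0.002 -0.    -0.035] a [ 0.    -0.001  0.   ]
rows 18 d [-0.008 -0.025  0.008] a [ 0.028 -0.     0.034]
```

step_arm:
  plan:
    - {"dx": -0.002, "dy": 0, "dz": -0.035, "ax": 0, "ay": 0, "az": 0, "gripper": 0}
    - {"dx": -0.002, "dy": 0, "dz": -0.035, "ax": 0, "ay": 0, "az": 0, "gripper": 0}
    - {"dx": -0.002, "dy": 0, "dz": -0.035, "ax": 0, "ay": 0, "az": 0, "gripper": 0}
    - {"dx": -0.002, "dy": 0, "dz": -0.035, "ax": 0, "ay": 0, "az": 0, "gripper": 0}
    - {"dx": -0.002, "dy": 0, "dz": -0.035, "ax": 0, "ay": 0, "az": 0, "gripper": 0}
    - {"dx": -0.008, "dy": -0.025, "dz": 0.008, "ax": 0.028, "ay": 0, "az": 0.034, "gripper": 0}
    - {"dx": -0.008, "dy": -0.025, "dz": 0.008, "ax": 0.028, "ay": 0, "az": 0.034, "gripper": 0}
    - {"dx": -0.008, "dy": -0.025, "dz": 0.008, "ax": 0.028, "ay": 0, "az": 0.034, "gripper": 0}
    - {"dx": -0.008, "dy": -0.025, "dz": 0.008, "ax": 0.028, "ay": 0, "az": 0.034, "gripper": 0}
    - {"dx": -0.008, "dy": -0.025, "dz": 0.008, "ax": 0.028, "ay": 0, "az": 0.034, "gripper": 0}
    - {"dx": -0.008, "dy": -0.025, "dz": 0.008, "ax": 0.028, "ay": 0, "az": 0.034, "gripper": 0}
    - {"dx": 0, "dy": 0, "dz": 0, "ax": 0, "ay": 0, "az": 0, "gripper": 0}
    - {"dx": 0, "dy": 0, "dz": 0, "ax": 0, "ay": 0, "az": 0, "gripper": 0}

```text
clock: 19.2
eef_pos: [539.3, -46.5, 215.2]
tool_rot: [-3.134, 0.677, 2.503]
force: [0.0, 0.3, -2.5]
width: 21.3
gripper_force: 59.5
```

Run:
```python
from b import *
dlat();print(ctrl.read_state()["qpos"].round(2))
T=plan(dl(40,125,-9),v=30,w=4)
T=plan(dl(40,125,-9,-65),v=30,w=4)
```

```text
scoop [ 632.3 -117.   118.2] yaw,pitch,roll [-36.8  -8.8  -0.3] tcp [539.3 -46.5 215.2] t 19.2 F [ 0.   0.3 -2.5] w 21.320900252045075
lip fwd -172.5 side 193.5 z 127.1
[ 0.45  0.72 -1.11  2.31  1.66  1.2  -0.85]
rows 13 d [-0.008 -0.024  0.007] a [ 0.026 -0.     0.032]
rows 8 d [ 0.004 -0.069 -0.001] a [ 0.024 -0.     0.031]
```

Tracking well, so I'll continue.

step_arm:
  plan:
    - {"dx": -0.008, "dy": -0.024, "dz": 0.007, "ax": 0.026, "ay": 0, "az": 0.032, "gripper": 0}
    - {"dx": -0.008, "dy": -0.024, "dz": 0.007, "ax": 0.026, "ay": 0, "az": 0.032, "gripper": 0}
    - {"dx": -0.008, "dy": -0.024, "dz": 0.007, "ax": 0.026, "ay": 0, "az": 0.032, "gripper": 0}
    - {"dx": -0.008, "dy": -0.024, "dz": 0.007, "ax": 0.026, "ay": 0, "az": 0.032, "gripper": 0}
    - {"dx": -0.008, "dy": -0.024, "dz": 0.007, "ax": 0.026, "ay": 0, "az": 0.032, "gripper": 0}
    - {"dx": -0.008, "dy": -0.024, "dz": 0.007, "ax": 0.026, "ay": 0, "az": 0.032, "gripper": 0}
    - {"dx": -0.008, "dy": -0.024, "dz": 0.007, "ax": 0.026, "ay": 0, "az": 0.032, "gripper": 0}
    - {"dx": -0.008, "dy": -0.024, "dz": 0.007, "ax": 0.026, "ay": 0, "az": 0.032, "gripper": 0}
    - {"dx": -0.008, "dy": -0.024, "dz": 0.007, "ax": 0.026, "ay": 0, "az": 0.032, "gripper": 0}
    - {"dx": -0.008, "dy": -0.024, "dz": 0.007, "ax": 0.026, "ay": 0, "az": 0.032, "gripper": 0}
    - {"dx": -0.008, "dy": -0.024, "dz": 0.007, "ax": 0.026, "ay": 0, "az": 0.032, "gripper": 0}
    - {"dx": -0.008, "dy": -0.024, "dz": 0.007, "ax": 0.026, "ay": 0, "az": 0.032, "gripper": 0}
    - {"dx": -0.008, "dy": -0.024, "dz": 0.007, "ax": 0.026, "ay": 0, "az": 0.032, "gripper": 0}
    - {"dx": 0, "dy": 0, "dz": 0, "ax": 0, "ay": 0, "az": 0, "gripper": 0}
    - {"dx": 0, "dy": 0, "dz": 0, "ax": 0, "ay": 0, "az": 0, "gripper": 0}
    - {"dx": 0, "dy": 0, "dz": 0, "ax": 0, "ay": 0, "az": 0, "gripper": 0}

```text
clock: 21.2
eef_pos: [482.0, -127.7, 214.3]
tool_rot: [-3.132, 0.683, 1.663]
force: [0.1, -0.6, -3.3]
width: 21.4
gripper_force: 59.5
```

Run:
```python
from b import *
dlat();print(ctrl.read_state()["qpos"].round(2))
d=balls()
T=plan(dl(25,75,-5),v=10,w=3)
T=plan(dl(30,55,12),v=10,w=2,T0=T)
T=plan(dl(35,45,32),v=10,w=2,T0=T)
```

```text
scoop [ 491.3 -244.6  118.1] yaw,pitch,roll [-85.   -9.1  -0.5] tcp [ 482.  -127.7  214.3] t 21.2 F [ 0.1 -0.6 -3.3] w 21.374751361180593
lip fwd -38.6 side -0.9 z 127.3
[ 0.39  0.75 -0.97  2.09  1.22  1.42 -1.2 ]
scoop [ 491.3 -244.6  118.1] yaw,pitch,roll [-85.   -9.1  -0.5] tcp [ 482.  -127.7  214.3] t 21.25 F [-0.2 -0.8 -1.9] w 21.306728153268917
px [284. 101.] area 348 bb [26 36] surf [488. -27. 385.] tray -116 -36 scoop [-172.   14.  298.]
px [243. 167.] area 112 bb [14 22] surf [ 486. -131.  226.] tray -95 -138 scoop [-95.   3. 124.]
px [219. 186.] area 425 bb [18 31] surf [ 472. -204.  154.] tray -92 -212 scoop [-36. -16.  43.]
px [183. 232.] area 2805 bb [74 75] surf [ 496. -338.    4.] tray -37 -338 scoop [  75.   -3. -127.]
px [236. 209.] area 13 bb [ 4 11] surf [ 552. -169.  149.] tray -21 -161 scoop [-64.  67.  43.]
px [285. 244.] area 38 bb [7 7] surf [606. -65.  23.] tray 7 -47 scoop [-182.  130.  -66.]
px [315. 243.] area 39 bb [7 7] surf [624.  14.  23.] tray 6 34 scoop [-258.  155.  -53.]
px [324. 267.] area 41 bb [7 7] surf [701.  19.  24.] tray 80 57 scoop [-257.  232.  -52.]
px [227. 295.] area 132 bb [15 17] surf [ 717. -235.   27.] tray 154 -187 scoop [ -4. 226. -90.]
px [217. 307.] area 404 bb [40 30] surf [ 747. -269.   28.] tray 191 -212 scoop [ 31. 253. -94.]
rows 5 d [0.005 0.    0.029] a [-0.001  0.009  0.   ]
rows 9 d [-0.015  0.    -0.003] a [-0.     0.021  0.   ]
rows 10 d [-0.019 -0.    -0.006] a [-0.     0.022 -0.   ]
```

All three small balls are in the tray and both large balls are on the scoop. I'll lower it and tip gently.

step_arm:
  plan:
    - {"dx": 0.005, "dy": 0, "dz": 0.029, "ax": -0.001, "ay": 0.009, "az": 0, "gripper": 0}
    - {"dx": 0.005, "dy": 0, "dz": 0.029, "ax": -0.001, "ay": 0.009, "az": 0, "gripper": 0}
    - {"dx": 0.005, "dy": 0, "dz": 0.029, "ax": -0.001, "ay": 0.009, "az": 0, "gripper": 0}
    - {"dx": 0.005, "dy": 0, "dz": 0.029, "ax": -0.001, "ay": 0.009, "az": 0, "gripper": 0}
    - {"dx": 0.005, "dy": 0, "dz": 0.029, "ax": -0.001, "ay": 0.009, "az": 0, "gripper": 0}
    - {"dx": 0, "dy": 0, "dz": 0, "ax": 0, "ay": 0, "az": 0, "gripper": 0}
    - {"dx": 0, "dy": 0, "dz": 0, "ax": 0, "ay": 0, "az": 0, "gripper": 0}

```text
clock: 22.12
eef_pos: [483.7, -148.1, 175.3]
tool_rot: [-3.14, 0.612, 1.662]
force: [1.0, 0.2, -2.9]
width: 21.2
gripper_force: 59.5
```

Run:
```python
from b import *
dlat();print(ctrl.read_state()["qpos"].round(2))
T=plan(dl(30,58,10),v=10,w=1.5)
T=plan(dl(35,45,34),v=10,w=2,T0=T)
```

```text
scoop [ 493.4 -257.8   71. ] yaw,pitch,roll [-84.8  -5.1  -0.1] tcp [ 483.7 -148.1  175.3] t 22.125 F [ 1.   0.2 -2.9] w 21.181076100157544
lip fwd -24.7 side 0.3 z 76.2
[ 0.47  0.8  -0.96  2.12  1.29  1.33 -1.21]
rows 11 d [-0.01  -0.    -0.002] a [0.    0.015 0.   ]
rows 13 d [-0.017  0.    -0.005] a [0.    0.021 0.   ]
```

step_arm:
  plan:
    - {"dx": -0.01, "dy": 0, "dz": -0.002, "ax": 0, "ay": 0.015, "az": 0, "gripper": 0}
    - {"dx": -0.01, "dy": 0, "dz": -0.002, "ax": 0, "ay": 0.015, "az": 0, "gripper": 0}
    - {"dx": -0.01, "dy": 0, "dz": -0.002, "ax": 0, "ay": 0.015, "az": 0, "gripper": 0}
    - {"dx": -0.01, "dy": 0, "dz": -0.002, "ax": 0, "ay": 0.015, "az": 0, "gripper": 0}
    - {"dx": -0.01, "dy": 0, "dz": -0.002, "ax": 0, "ay": 0.015, "az": 0, "gripper": 0}
    - {"dx": -0.01, "dy": 0, "dz": -0.002, "ax": 0, "ay": 0.015, "az": 0, "gripper": 0}
    - {"dx": -0.01, "dy": 0, "dz": -0.002, "ax": 0, "ay": 0.015, "az": 0, "gripper": 0}
    - {"dx": -0.01, "dy": 0, "dz": -0.002, "ax": 0, "ay": 0.015, "az": 0, "gripper": 0}
    - {"dx": -0.01, "dy": 0, "dz": -0.002, "ax": 0, "ay": 0.015, "az": 0, "gripper": 0}
    - {"dx": -0.01, "dy": 0, "dz": -0.002, "ax": 0, "ay": 0.015, "az": 0, "gripper": 0}
    - {"dx": -0.01, "dy": 0, "dz": -0.002, "ax": 0, "ay": 0.015, "az": 0, "gripper": 0}
    - {"dx": 0, "dy": 0, "dz": 0, "ax": 0, "ay": 0, "az": 0, "gripper": 0}
    - {"dx": 0, "dy": 0, "dz": 0, "ax": 0, "ay": 0, "az": 0, "gripper": 0}
    - {"dx": 0, "dy": 0, "dz": 0, "ax": 0, "ay": 0, "az": 0, "gripper": 0}
    - {"dx": 0, "dy": 0, "dz": 0, "ax": 0, "ay": 0, "az": 0, "gripper": 0}
    - {"dx": 0, "dy": 0, "dz": 0, "ax": 0, "ay": 0, "az": 0, "gripper": 0}
    - {"dx": 0, "dy": 0, "dz": 0, "ax": 0, "ay": 0, "az": 0, "gripper": 0}

```text
clock: 24.25
eef_pos: [485.9, -173.9, 196.6]
tool_rot: [-3.14, 0.353, 1.661]
force: [0.4, 0.1, -1.8]
width: 21.5
gripper_force: 59.5
```

Run:
```python
from b import *
dlat();print(ctrl.read_state()["qpos"].round(2))
d=ctrl.get_image("scene");pickle.dump(d,open("s7.pkl","wb"))
S=where();Si=np.linalg.inv(S)
# dish area: points well above dish floor, or balls on scoop
us,vs=np.meshgrid(np.arange(140,260),np.arange(170,275));us=us.ravel();vs=vs.ravel()
P=np.array([dep(d,u,v) for u,v in zip(us,vs)]);w=np.c_[P[:,:2]-DC]
k=(np.hypot(*w.T)<78)&(P[:,2]>22)&(P[:,2]<70)
print(np.c_[us,vs,w,P[:,2]][k].round(0)[::12].tolist())
Q=(np.c_[P,np.ones(len(P))]@Si.T)
k=(abs(Q[:,0])<62)&(abs(Q[:,1])<75)&(Q[:,2]>12)&(Q[:,2]<60);print(k.sum(),np.c_[us,vs,Q[:,:3]][k].round(0)[::25].tolist())
T=plan(dl(35,45,34),v=10,w=2)
```

```text
scoop [ 492.9 -253.4   67.6] yaw,pitch,roll [-84.9   9.8  -0.1] tcp [ 485.9 -173.9  196.6] t 24.25 F [ 0.4  0.1 -1.8] w 21.459196809303105
lip fwd -29.8 side 0.1 z 57.8
[ 0.76  0.75 -1.1   2.04  1.15  1.18 -0.88]
scoop [ 492.9 -253.5   67.6] yaw,pitch,roll [-84.9   9.8  -0.1] tcp [ 485.9 -174.   196.6] t 24.3 F [ 0.1  0.4 -1.9] w 21.18987328989613
[[189.0, 205.0, -71.0, 33.0, 56.0], [197.0, 208.0, -48.0, 56.0, 63.0], [192.0, 210.0, -48.0, 41.0, 59.0], [192.0, 213.0, -35.0, 41.0, 62.0], [200.0, 215.0, -22.0, 63.0, 62.0], [193.0, 217.0, -21.0, 43.0, 60.0], [160.0, 220.0, -41.0, -50.0, 52.0], [160.0, 221.0, -39.0, -51.0, 50.0], [156.0, 222.0, -41.0, -63.0, 48.0], [168.0, 222.0, -35.0, -31.0, 44.0], [158.0, 223.0, -31.0, -55.0, 54.0], [170.0, 223.0, -38.0, -28.0, 33.0], [159.0, 224.0, -26.0, -52.0, 54.0], [193.0, 224.0, -0.0, 41.0, 57.0], [159.0, 225.0, -24.0, -53.0, 53.0], [193.0, 225.0, 5.0, 41.0, 59.0], [160.0, 226.0, -20.0, -50.0, 52.0], [194.0, 226.0, 9.0, 44.0, 59.0], [162.0, 227.0, -18.0, -46.0, 48.0], [196.0, 227.0, 11.0, 48.0, 56.0], [164.0, 228.0, -15.0, -41.0, 47.0], [155.0, 2
[... 576 characters left out ...]
0, 48.0], [166.0, 240.0, 25.0, -37.0, 44.0], [158.0, 241.0, 32.0, -54.0, 57.0], [170.0, 241.0, 21.0, -30.0, 31.0], [162.0, 242.0, 33.0, -46.0, 50.0], [155.0, 243.0, 29.0, -65.0, 47.0], [168.0, 243.0, 31.0, -34.0, 37.0], [161.0, 244.0, 38.0, -49.0, 49.0], [155.0, 245.0, 36.0, -65.0, 48.0], [167.0, 245.0, 38.0, -36.0, 39.0], [162.0, 246.0, 44.0, -47.0, 48.0], [157.0, 247.0, 44.0, -60.0, 48.0], [169.0, 247.0, 41.0, -33.0, 32.0], [166.0, 248.0, 45.0, -40.0, 36.0], [164.0, 249.0, 46.0, -46.0, 35.0], [164.0, 250.0, 49.0, -46.0, 34.0], [166.0, 251.0, 49.0, -43.0, 28.0], [163.0, 253.0, 51.0, -52.0, 24.0]]
3 [[223.0, 198.0, -61.0, -4.0, 44.0]]
rows 13 d [-0.018 -0.    -0.005] a [-0.     0.021  0.   ]
```

The scoop is empty and both balls show in the dish at about (-30,-50) and (35,-45) from its centre. I'll lift the scoop away and return it.

Run:
```python
from g import *
T=plan(dl(60,140,0),v=20)
T=plan(scoop([590,0,140],-35)@G(),v=45,T0=T)
T=plan(scoop([525,320,112],-14.6)@G(),v=45,T0=T)
```

```text
rows 4 d [ 0.02   0.    -0.061] a [-0.    -0.027  0.   ]
rows 7 d [ 0.064  0.051 -0.037] a [-0.04   0.    -0.069]
rows 7 d [ 0.089  0.107 -0.036] a [-0.016  0.    -0.028]
```

step_arm:
  plan:
    - {"dx": 0.02, "dy": 0, "dz": -0.061, "ax": 0, "ay": -0.027, "az": 0, "gripper": 0}
    - {"dx": 0.02, "dy": 0, "dz": -0.061, "ax": 0, "ay": -0.027, "az": 0, "gripper": 0}
    - {"dx": 0.02, "dy": 0, "dz": -0.061, "ax": 0, "ay": -0.027, "az": 0, "gripper": 0}
    - {"dx": 0.02, "dy": 0, "dz": -0.061, "ax": 0, "ay": -0.027, "az": 0, "gripper": 0}
    - {"dx": 0.064, "dy": 0.051, "dz": -0.037, "ax": -0.04, "ay": 0, "az": -0.069, "gripper": 0}
    - {"dx": 0.064, "dy": 0.051, "dz": -0.037, "ax": -0.04, "ay": 0, "az": -0.069, "gripper": 0}
    - {"dx": 0.064, "dy": 0.051, "dz": -0.037, "ax": -0.04, "ay": 0, "az": -0.069, "gripper": 0}
    - {"dx": 0.064, "dy": 0.051, "dz": -0.037, "ax": -0.04, "ay": 0, "az": -0.069, "gripper": 0}
    - {"dx": 0.064, "dy": 0.051, "dz": -0.037, "ax": -0.04, "ay": 0, "az": -0.069, "gripper": 0}
    - {"dx": 0.064, "dy": 0.051, "dz": -0.037, "ax": -0.04, "ay": 0, "az": -0.069, "gripper": 0}
    - {"dx": 0.064, "dy": 0.051, "dz": -0.037, "ax": -0.04, "ay": 0, "az": -0.069, "gripper": 0}
    - {"dx": 0, "dy": 0, "dz": 0, "ax": 0, "ay": 0, "az": 0, "gripper": 0}
    - {"dx": 0, "dy": 0, "dz": 0, "ax": 0, "ay": 0, "az": 0, "gripper": 0}

```text
clock: 25.92
eef_pos: [506.7, 57.6, 253.9]
tool_rot: [3.142, 0.523, 2.535]
force: [-0.0, -0.4, -3.2]
width: 21.4
gripper_force: 59.7
```

Run:
```python
from g import *
where();print(ctrl.read_state()["qpos"].round(2))
T=plan(scoop([525,320,112],-14.6)@G(),v=45)
```

```text
scoop [5.892e+02 3.000e-01 1.403e+02] yaw,pitch,roll [-34.7   0.    0. ] tcp [506.7  57.6 253.9] t 25.925 F [-0.  -0.4 -3.2] w 21.409637387623285
[ 0.36  0.61 -1.2   2.2   1.32  1.14 -0.68]
rows 7 d [ 0.089  0.107 -0.036] a [-0.016 -0.    -0.028]
```

step_arm:
  plan:
    - {"dx": 0.089, "dy": 0.107, "dz": -0.036, "ax": -0.016, "ay": 0, "az": -0.028, "gripper": 0}
    - {"dx": 0.089, "dy": 0.107, "dz": -0.036, "ax": -0.016, "ay": 0, "az": -0.028, "gripper": 0}
    - {"dx": 0.089, "dy": 0.107, "dz": -0.036, "ax": -0.016, "ay": 0, "az": -0.028, "gripper": 0}
    - {"dx": 0.089, "dy": 0.107, "dz": -0.036, "ax": -0.016, "ay": 0, "az": -0.028, "gripper": 0}
    - {"dx": 0.089, "dy": 0.107, "dz": -0.036, "ax": -0.016, "ay": 0, "az": -0.028, "gripper": 0}
    - {"dx": 0.089, "dy": 0.107, "dz": -0.036, "ax": -0.016, "ay": 0, "az": -0.028, "gripper": 0}
    - {"dx": 0.089, "dy": 0.107, "dz": -0.036, "ax": -0.016, "ay": 0, "az": -0.028, "gripper": 0}
    - {"dx": 0, "dy": 0, "dz": 0, "ax": 0, "ay": 0, "az": 0, "gripper": 0}
    - {"dx": 0, "dy": 0, "dz": 0, "ax": 0, "ay": 0, "az": 0, "gripper": 0}
    - {"dx": 0, "dy": 0, "dz": 0, "ax": 0, "ay": 0, "az": 0, "gripper": 0}

```text
clock: 27.18
eef_pos: [426.5, 344.7, 226.1]
tool_rot: [-3.14, 0.523, 2.89]
force: [-0.1, 0.1, -2.0]
width: 21.5
gripper_force: 60.1
```

Run:
```python
from g import *
S=where();print(ctrl.read_state()["qpos"].round(2))
T=plan(scoop([*S[:2,3],3],-14.6)@G(),v=30)
```

```text
scoop [523.8 319.4 112.4] yaw,pitch,roll [-14.5   0.   -0.1] tcp [426.5 344.7 226.1] t 27.175 F [-0.1  0.1 -2. ] w 21.54957092931024
[-0.29  0.77 -1.18  2.06  1.32  1.32 -0.83]
rows 4 d [0.046 0.    0.079] a [-0. -0.  0.]
```

step_arm:
  plan:
    - {"dx": 0.046, "dy": 0, "dz": 0.079, "ax": 0, "ay": 0, "az": 0, "gripper": 0}
    - {"dx": 0.046, "dy": 0, "dz": 0.079, "ax": 0, "ay": 0, "az": 0, "gripper": 0}
    - {"dx": 0.046, "dy": 0, "dz": 0.079, "ax": 0, "ay": 0, "az": 0, "gripper": 0}
    - {"dx": 0.046, "dy": 0, "dz": 0.079, "ax": 0, "ay": 0, "az": 0, "gripper": 0}
    - {"dx": 0, "dy": 0, "dz": 0, "ax": 0, "ay": 0, "az": 0, "gripper": 0}
    - {"dx": 0, "dy": 0, "dz": 0, "ax": 0, "ay": 0, "az": 0, "gripper": 0}
    - {"dx": 0, "dy": 0, "dz": 0, "ax": 0, "ay": 0, "az": 0, "gripper": 0}

```text
clock: 28.05
eef_pos: [425.6, 346.4, 117.6]
tool_rot: [3.141, 0.523, 2.891]
force: [0.4, 0.3, -2.4]
width: 21.1
gripper_force: 60.4
```

Run:
```python
from g import *
S=where()
```

```text
scoop [522.9 321.6   4. ] yaw,pitch,roll [-14.3   0.    0.1] tcp [425.6 346.4 117.6] t 28.05 F [ 0.4  0.3 -2.4] w 21.069452072708806
```

step_arm:
  plan:
    - {"dx": 0.004, "dy": 0, "dz": 0.006, "ax": 0, "ay": 0, "az": 0, "gripper": 0}
    - {"dx": 0.003, "dy": 0, "dz": 0.006, "ax": 0, "ay": 0, "az": 0, "gripper": 0}
    - {"dx": 0, "dy": 0, "dz": 0, "ax": 0, "ay": 0, "az": 0, "gripper": 0}
    - {"dx": 0, "dy": 0, "dz": 0, "ax": 0, "ay": 0, "az": 0, "gripper": 0}
    - {"dx": 0, "dy": 0, "dz": 0, "ax": 0, "ay": 0, "az": 0, "gripper": 0.8}
    - {"dx": 0, "dy": 0, "dz": 0, "ax": 0, "ay": 0, "az": 0, "gripper": 0.8}
    - {"dx": 0, "dy": 0, "dz": 0, "ax": 0, "ay": 0, "az": 0, "gripper": 0.8}
    - {"dx": 0, "dy": 0, "dz": 0, "ax": 0, "ay": 0, "az": 0, "gripper": 0.8}
    - {"dx": 0, "dy": 0, "dz": 0, "ax": 0, "ay": 0, "az": 0, "gripper": 0.8}
    - {"dx": 0, "dy": 0, "dz": -0.08, "ax": 0, "ay": 0, "az": 0, "gripper": 0.8}
    - {"dx": 0, "dy": 0, "dz": -0.1, "ax": 0, "ay": 0, "az": 0, "gripper": 0.8}
    - {"dx": 0, "dy": 0, "dz": -0.1, "ax": 0, "ay": 0, "az": 0, "gripper": 0.8}
    - {"dx": 0, "dy": 0, "dz": -0.1, "ax": 0, "ay": 0, "az": 0, "gripper": 0.8}
    - {"dx": 0, "dy": 0, "dz": -0.1, "ax": 0, "ay": 0, "az": 0, "gripper": 0.8}
    - {"dx": 0, "dy": 0, "dz": 0, "ax": 0, "ay": 0, "az": 0, "gripper": 0.8}
    - {"dx": 0, "dy": 0, "dz": 0, "ax": 0, "ay": 0, "az": 0, "gripper": 0.8}
    - {"dx": 0, "dy": 0, "dz": 0, "ax": 0, "ay": 0, "az": 0, "gripper": 0.8}

```text
clock: 30.18
eef_pos: [355.8, 363.2, 236.0]
tool_rot: [-3.139, 0.522, 2.893]
force: [0.2, 0.1, -0.8]
width: 68.7
gripper_force: 0.0
```

Run:
```python
from g import *
import cv2
where()
d=ctrl.get_image("scene");cv2.imwrite("pics/end.png",d["color"][:,:,::-1])
```

```text
scoop [452.9 338.1 122.3] yaw,pitch,roll [-14.4   0.1  -0.1] tcp [355.8 363.2 236. ] t 30.175 F [ 0.2  0.1 -0.8] w 68.66782146072246
```

View pics/end.png

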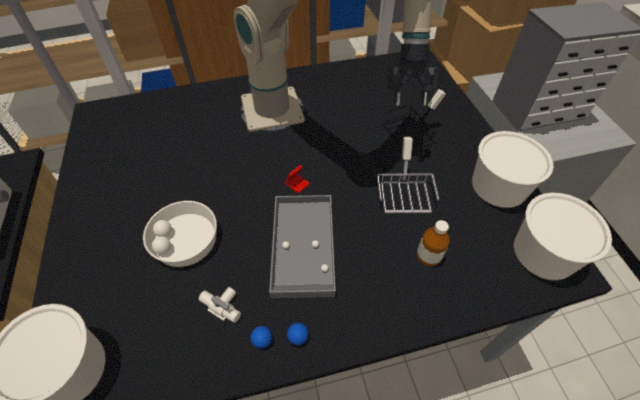

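The final view shows both large balls in the dish at (162,229) and (161,245). The three small balls are in the tray, the scoop stands free at (408,195), and the bystanders are in place.

```bash
python3 -c "
from cell import ctrl
print(ctrl.finish_job())"
```

```text
the job is handed in; nothing more can be done
None
```

I handed the job in at about 30 s of the 67 s allowed; the hand-in returned no verdict. The last picture shows both large balls in the dish, all three small balls in the tray, the scoop standing free on the bench, and the bottle, valve and red stand in place.

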